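# Get the bone drill ready: bit, batteries and gauge

## Task

Get the cordless bone drill ready for the next case: stand the bit with the blue collar fully down in the open chuck, then turn the chuck sleeve clockwise until all three jaws grip the bit tight. Put every spare battery upright and fully down in a well of the charger, one to a well, and lay the steel depth gauge level across the two notches of its raised rest, about centred. Leave the yellow bit in its stand.

Things in the scene. Friction and masses are not known exactly. Their poses are not given: they have to be found in the camera images.
- sleeve (a joint): knurled dark ring 56 mm across, 38 mm high. rad; 0 = open (jaw faces 14 mm from the axis); grows turned CLOCKWISE seen from above, the 3 jaws closing 3.2 mm per rad. They meet the shank at about 1.56; then it stiffens and is tight 0.15 to 0.2 rad further. Empty it runs on to a stop at 2.1. Friction of 0.3 N m holds it where left. Starts at 0 to 0.3; needs 2 or more grips
- sleeve_top (a point): centre of the top face of the sleeve, 138 mm above the worktop; the sleeve reaches 38 mm below it. Its z axis is the chuck axis. A seated bit stands 32 mm above it; the jaws stand 2 mm above it
- chuck_floor (a point): centre of the flat floor of the chuck, 38 mm below the sleeve's top, on its axis, 100 mm above the worktop. A bit's foot rests on it
- drill: white cordless bone drill with a blue band, nose up in a fixed white dock 120 x 130 x 26 mm; motor housing 60 mm across up to 100 mm high, the chuck above it; its pistol grip points level along its +x, 34 to 75 mm high and out to 112 mm from the axis. Origin on the worktop, on the chuck axis
- bit_blue: steel bit with a BLUE collar, 70 mm long, 0.09 kg: shank 18 mm across with chamfered foot, 46 mm long, below a round fluted head 26 mm across and 24 mm high (the place to hold it). Origin at the centre of the foot, z up to the head. Stands at the start in one of the two sockets of the bit stand, foot 6 mm above the worktop, head from 52 to 76 mm
- bit_yellow: the same bit with a YELLOW collar, in the other socket; stays where it is
- bit_stand: fixed aluminium block 60 x 160 x 36 mm, origin at the centre of its underside; two sockets 24 mm across and 30 mm deep at y = +40 and -40 mm
- charger: fixed white battery charger, 160 mm (x) by 150 mm (y), 32 mm high, origin at the centre of its underside. Two by two wells, each 48 mm (x) by 64 mm (y) inside and 22 mm deep; 52 mm wide spine between the two columns
- gauge_rest: fixed aluminium rest, base 60 x 130 mm, with two upright plates 10 mm thick at y = +45 and -45 mm, each with a notch 29 mm wide (x) and 14 mm deep, whose floor is 52 mm above the worktop; prongs reach 66 mm. Origin at the centre of its underside
- rest_mid (a point): point midway between the two notches at the height of their floors; y runs from notch to notch
- depth_gauge: steel bar 160 mm long (y), 14 mm wide (x), 12 mm thick, 0.1 kg, with a blue stop block 28 mm wide at its +y end (from y = 62 to 80 mm). Origin at the centre of its underside. Lies on the worktop at the start
- jaw_1: one of the three coupled steel jaws, 18 mm wide and 40 mm high, inside the sleeve. Origin on the chuck axis at floor height (moves with the jaw); it moves inward along its own -x
- jaw_2: one of the three coupled steel jaws, 18 mm wide and 40 mm high, inside the sleeve. Origin on the chuck axis at floor height (moves with the jaw); it moves inward along its own -x
- jaw_3: one of the three coupled steel jaws, 18 mm wide and 40 mm high, inside the sleeve. Origin on the chuck axis at floor height (moves with the jaw); it moves inward along its own -x
- well_1 (a point): centre of the floor of a well of the charger, 10 mm above the worktop; axes as the charger's
- well_2 (a point): centre of the floor of a well of the charger, 10 mm above the worktop; axes as the charger's
- well_3 (a point): centre of the floor of a well of the charger, 10 mm above the worktop; axes as the charger's
- well_4 (a point): centre of the floor of a well of the charger, 10 mm above the worktop; axes as the charger's
- battery_1: black battery block with a blue band, 40 mm (x) by 56 mm (y), 60 mm high, 0.2 kg, most of it in the grey foot, standing upright. Origin at the centre of its underside. Two to four are present; an absent one reads None from the start
- battery_2: black battery block with a blue band, 40 mm (x) by 56 mm (y), 60 mm high, 0.2 kg, most of it in the grey foot, standing upright. Origin at the centre of its underside. Two to four are present; an absent one reads None from the start
- battery_3: black battery block with a blue band, 40 mm (x) by 56 mm (y), 60 mm high, 0.2 kg, most of it in the grey foot, standing upright. Origin at the centre of its underside. Two to four are present; an absent one reads None from the start
- battery_4: black battery block with a blue band, 40 mm (x) by 56 mm (y), 60 mm high, 0.2 kg, most of it in the grey foot, standing upright. Origin at the centre of its underside. Two to four are present; an absent one reads None from the start

How it is judged:
By the outcome, as a careful person would: the job done as asked, in the order asked, and still so for the second after the job is handed in, with the robot touching nothing.
Of battery_1, battery_2, battery_3, battery_4 only 2 to 4 are there at a start; the rules pass over those that are not, and their reading is None.
At some moment in a run one of battery_1, battery_2, battery_3, battery_4, depth_gauge may be knocked a few centimetres aside while the robot is not near it.
It also fails if it takes over 210 s, if anything falls off the work surface, if the arm or the gripper's body presses on something with over 40 N, if the wrist force passes 120 N, or if a joint passes its speed limit or range.

## Robot

A 6-joint arm with a two-finger parallel gripper is mounted at the origin on a cart in front of the work surface, level with it; the furniture and walls round the work are solid. World frame = base frame: x ahead of the robot, y to its left, z up, the work surface at z = 0. Lengths are in m, angles in rad, forces in N, time in s.
With the tool pointing down it reaches from about 0.35 to 0.975 m from the base axis. Payload 4.9 kg.
Tool frame: the origin (TCP) lies midway between the tips of the shut fingers; the grasp point (between the pads) lies 19 mm behind it; z points along the fingers, y is the direction in which the jaws open and shut (so a half turn about z gives the same grasp; the last joint's range is limited). The gripper opens to 85 mm and grips with 20 to 120 N. Pads are 22 mm wide; open, the fingers measure 114 mm over their backs; the gripper's body (76 mm by 85 mm) begins 54 mm behind the grasp point. The pads swing forward as they close: fully open they stand 13 mm farther back than shut.
Start: joints at [-1.444, 0.053, 1.613, -0, 1.476, -0.119], TCP at [0.152, -0.606, 0.231] pointing down, gripper open.
Joint ranges: [-3.01, 3.01], [-1.01, 2.22], [0.06, 2.58], [-1.02, 4.17], [0.09, 2.62], [-3.14, 3.14]. Speed limits (rad/s): [2.57, 2.57, 3.14, 3.14, 3.14, 3.14].

## Interface

Orientations are given as a unit quaternion [w, x, y, z].
In Python, from plant import manip, cams gives the robot as it stands.
- The arm moves only by the tool jog_arm, never from a script. Its argument "targets" is a list of rows, each a list of 4 numbers: the shift along the tool's x, y, z in m, then the turn about the tool's z in degrees. A call has 1 to 5 rows; each row is the pose to reach, as a shift and turn from the pose commanded when the call began, along the tool's axes at that moment; what a row does not reach only later rows make up. A row lasts 1/12 s, in which the tool goes at most 41.7 mm and 7.16 degrees, less where a joint would pass 70% of its speed; a pose out of reach is approached as far as the arm can. A call with a gripper value outside its range is refused whole. "fingers" is the opening, from 0 (shut) to 1 (fully open), set as the call begins (left out, the last holds). The fingers move at their own pace and stop on an object; the grip force is fixed at half the most. Time passes only in rows, so rows that repeat a pose let the fingers close. It gives the time, the measured TCP pose, the force and the opening at its end, in the units of the state.
- manip.state(): the state, without advancing time (a new reading comes with each control period).
- cams.grab_frame(name): name is "scene" or "top"; returns the picture (420x560x3 uint8, red, green, blue); there is no depth.
- cams.get_calibration(name): a dict with "camera_matrix" (3x3 intrinsics, pixels), "cam_to_world" (4x4, takes a point from camera to world coordinates). Camera axes: x right, y up, looking along -z (the intrinsics and any distortion apply to the point x, -y, -z); pixel columns grow to the right and rows downward; lengths in m; the calibration is good to about 2 mm. A picture is of the moment at which its call begins. get_calibration takes no time and is no camera call.
- manip.job_done(): hands the job in, once; it reports no verdict.
The state is a dict: "time": time; "joint_pos": joint angles; "joint_vel": joint speeds; "joint_efforts": joint torques, N m; "tool_pos": TCP position; "tool_rot": TCP orientation; "contact_force": force on the tool from outside, world axes, zero at the start; "ft_torque": the same for the moment, N m; "gripper_width": opening from 0.0 (shut) to 1.0 (fully open).
Only numpy, scipy, OpenCV 4.12 (cv2) and the standard library are available. Lean on these libraries where they do the work, as an engineer would, in place of code of your own. Each camera call takes 0.05 s, during which the arm holds its last target. There are 200 camera calls.

## Working session

There is one attempt and no reset: what is moved stays moved. The work goes in short steps, Python scripts to look and compute and a tool call to move; the robot and the scene stay as the last step left them, time stands still between calls to the robot, and variables do not carry over. Pictures are saved under pics/ and viewed, about 12 in all and at most 16, crops included, and the job is handed in when it is done.

Besides the shell and the picture viewer there is one more tool, called after "Call:" as name([rows], argument=value, ...), one row to a line, values as JSON. jog_arm: Moves the arm, as the interface text tells. Its arguments: {"type":"object","properties":{"targets":{"type":"array"},"fingers":{"type":"number"}},"required":["targets"]}

```bash
mkdir -p pics; ls
cat > h.py <<'E'
import numpy as np,cv2
from plant import manip,cams
def grab(n,f):
    im=cams.grab_frame(n); cv2.imwrite('pics/'+f,cv2.cvtColor(im,cv2.COLOR_RGB2BGR)); return im
def ray(n,u,v):
    c=cams.get_calibration(n);K=np.array(c['camera_matrix']);T=np.array(c['cam_to_world'])
    d=np.linalg.inv(K)@[u,v,1]; d=T[:3,:3]@[d[0],-d[1],-d[2]]; return T[:3,3],d
def onz(n,u,v,z):
    o,d=ray(n,u,v); return o+d*(z-o[2])/d[2]
def proj(n,p):
    c=cams.get_calibration(n);K=np.array(c['camera_matrix']);T=np.array(c['cam_to_world'])
    q=T[:3,:3].T@(np.array(p)-T[:3,3]); q=K@[q[0],-q[1],-q[2]]; return q[:2]/q[2]
E
python3 - <<'E'
from h import *
for n in('scene','top'):
    grab(n,n+'0.png');c=cams.get_calibration(n);print({k:np.round(v,3) if not isinstance(v,str) else v for k,v in c.items()})
print(manip.state())
E
```

```text
pics
{'camera_matrix': array([[448.808,   0.   , 280.667],
       [  0.   , 448.808, 209.055],
       [  0.   ,   0.   ,   1.   ]]), 'cam_to_world': array([[-0.91 ,  0.304, -0.282,  0.243],
       [-0.414, -0.695,  0.587,  0.669],
       [-0.017,  0.651,  0.759,  0.934],
       [ 0.   ,  0.   ,  0.   ,  1.   ]])}
{'camera_matrix': array([[432.316,   0.   , 281.673],
       [  0.   , 432.316, 212.482],
       [  0.   ,   0.   ,   1.   ]]), 'cam_to_world': array([[ 0.003,  0.993, -0.12 ,  0.414],
       [-1.   ,  0.003, -0.008,  0.018],
       [-0.007,  0.12 ,  0.993,  1.058],
       [ 0.   ,  0.   ,  0.   ,  1.   ]])}
{'time': 0.1, 'joint_pos': array([-1.44400521e+00,  5.32930813e-02,  1.61416455e+00,  2.16992547e-05,
        1.47600913e+00, -1.19004301e-01]), 'joint_vel': array([ 5.77889324e-05,  5.29021679e-04, -2.02831448e-03, -1.85719625e-03,
        8.46811041e-04,  9.38220875e-06]), 'joint_efforts': array([-3.06207567e-04, -3.94906318e+01, -3.71366215e+01, -1.56363872e-04,
        3.93700917e-03,  2.62681780e-06]), 'tool_pos': array([ 0.15201122, -0.60564605,  0.23017988]), 'tool_rot': array([-9.37085939e-04,  9.92457268e-01,  1.22587489e-01,  7.15156235e-06]), 'contact_force': array([ 0.2724529 ,  0.3628073 , -0.16485177]), 'ft_torque': array([-0.00814999,  0.03747321,  0.02863332]), 'gripper_width': 1.0002491093594617}
```

View pics/top0.png

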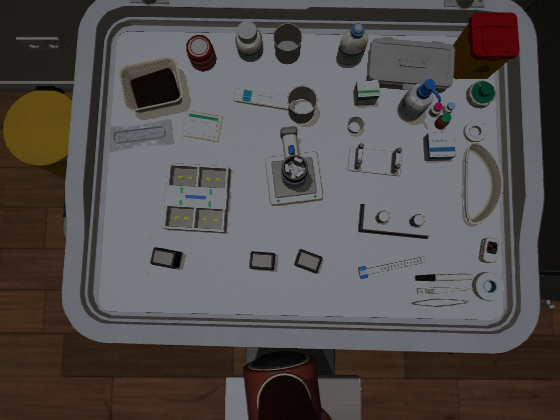

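View pics/scene0.png

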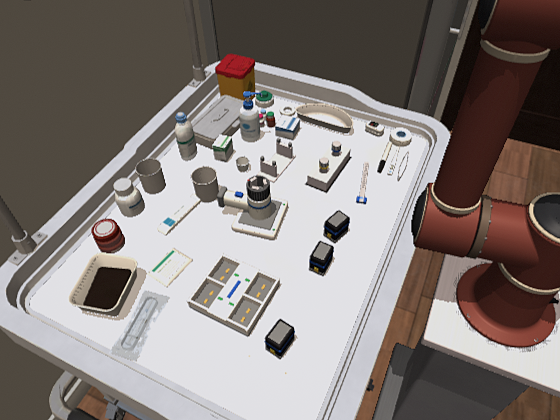

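The top view shows three batteries at (167,258), (262,261) and (308,261). The charger is at (197,198), the chuck at (294,170), the rest at (376,160), the bits at (383,216) and (418,220), and the gauge runs (362,271)–(424,261). I'll enlarge the crops next.

Run:
```python
from h import *
a=cv2.imread('pics/top0.png')[115:290,140:440]; s=cv2.imread('pics/scene0.png')[125:365,180:390]
a=cv2.convertScaleAbs(a,alpha=1.4);cv2.imwrite('pics/c1.png',cv2.resize(a,None,fx=2.66,fy=2.66,interpolation=cv2.INTER_CUBIC))
cv2.imwrite('pics/c2.png',cv2.resize(s[:150],None,fx=3.6,fy=3.6,interpolation=cv2.INTER_CUBIC))
```

```text
(no output)
```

View pics/c1.png

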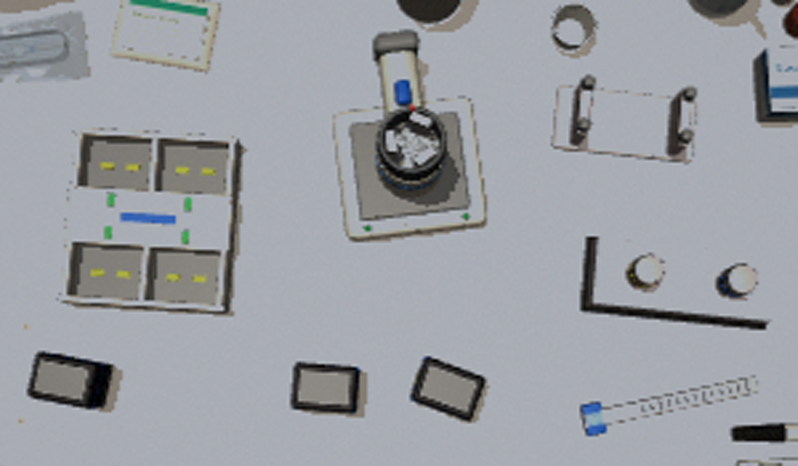

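View pics/c2.png

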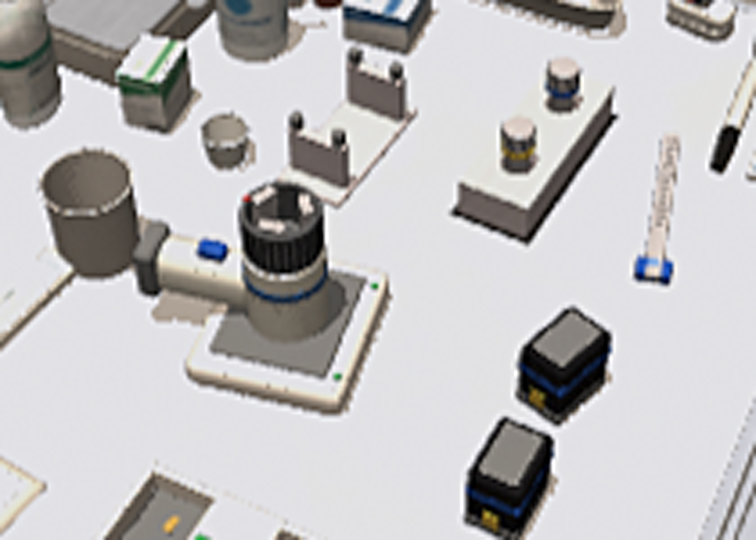

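The blue-collared bit is the right-hand one in the top view, at about (418,220). The drill, charger and rest are unobstructed. Measuring now.

Run:
```python
from h import *
im=cv2.imread('pics/top0.png'); g=cv2.cvtColor(im,cv2.COLOR_BGR2GRAY); hsv=cv2.cvtColor(im,cv2.COLOR_BGR2HSV)
def roi(mask,b):
    m=np.zeros_like(mask);x0,y0,x1,y1=b;m[y0:y1,x0:x1]=mask[y0:y1,x0:x1];return m
def big(mask,b):
    n,l,s,c=cv2.connectedComponentsWithStats(roi(mask,b),connectivity=4)
    i=1+np.argmax(s[1:,4]); p=np.argwhere(l==i)[:,::-1].astype(np.float32); return c[i],p
def rect(p,z):
    q=np.array([onz('top',u,v,z)[:2] for u,v in p],np.float32); r=cv2.minAreaRect(q*1000)
    bx=cv2.boxPoints(r); e=[bx[1]-bx[0],bx[2]-bx[1]]; e=max(e,key=np.linalg.norm)
    return np.round(r[0],1),np.round(r[1],1),'long dir deg',round(np.degrees(np.arctan2(e[1],e[0]))%180,1),'centroid',np.round(q.mean(0)*1000,1)
print(g[258,160:185],g[261,250:275],g[160:180:2,294],g[190:226:3,197])
for b in[(148,246,186,272),(246,249,278,273),(292,246,324,276)]:
    c,p=big(((g>60)&(g<118)).astype(np.uint8),b);print('bat',c,len(p),rect(p,.06))
    c,p=big((g<60).astype(np.uint8),b);print('  blk',c,len(p),rect(p,.06))
for b in[(372,205,396,228),(406,208,432,232)]:
    print(g[b[1]:b[3]:2,(b[0]+b[2])//2])
    c,p=big((g>147).astype(np.uint8),b);print('bit',c,len(p))
blue=((hsv[...,0]>95)&(hsv[...,0]<125)&(hsv[...,1]>110)).astype(np.uint8)
for nm,b,z in[('stop',(350,255,376,285),.012),('chg',(180,188,212,206),.032),('drillbtn',(280,140,305,158),.075)]:
    c,p=big(blue,b);print(nm,c,len(p),onz('top',*c,z),rect(p,z))
c,p=big((g<45).astype(np.uint8),(278,155,312,190));print('sleeve',c,len(p),p.min(0),p.max(0))
dk=(g<75).astype(np.uint8)
n,l,s,c=cv2.connectedComponentsWithStats(roi(dk,(346,138,406,178)))
for i in range(1,n):
    if s[i,4]>4: print('prong',c[i],s[i],onz('top',*c[i],.066))
```

```text
[89 90 90 90 90 91 91 92 92 92 91 92 51 34 18  5  2  1  4  0 14 64 86 91
 92] [ 41  32  77  96  99  98  97  99  99  98 100  96  98  99  98  98  97  98
  98  99  98  50  30  12  25] [ 27  28  57 123 110 121 106  88 112  69] [124 124  68 123 124 123  33  39  41  47  46  47]
bat [162.52036199 257.36651584] 221 (array([429.7, 299.5]), array([42.9, 26.9]), 'long dir deg', np.float32(80.0), 'centroid', array([429.7, 299.5], dtype=float32))
  blk [168.73103448 258.12413793] 290 (array([428.7, 291.5]), array([67.6, 40.5]), 'long dir deg', np.float32(79.7), 'centroid', array([428. , 285.1], dtype=float32))
bat [261.35526316 260.25438596] 228 (array([423.6,  71.8]), array([43.5, 27.3]), 'long dir deg', np.float32(85.8), 'centroid', array([423.8,  71.9], dtype=float32))
  blk [262.67839196 260.81909548] 199 (array([423.3,  70.5]), array([56.2, 40. ]), 'long dir deg', np.float32(85.8), 'centroid', array([422.6,  68.9], dtype=float32))
bat [308.13157895 260.64473684] 228 (array([423.4, -35.3]), array([43.5, 27. ]), 'long dir deg', np.float32(69.7), 'centroid', array([423.3, -35.4], dtype=float32))
  blk [307.62189055 260.90049751] 201 (array([423.1, -34.8]), array([55.7, 40.2]), 'long dir deg', np.float32(70.2), 'centroid', array([422.7, -34.2], dtype=float32))
[124 123 122 115 123 123 123 124  95  87 123 123]Traceback (most recent call last):
  File "<stdin>", line 18, in <module>
  File "<stdin>", line 7, in big
    return _wrapfunc(a, 'argmax', axis=axis, out=out, **kwds)
    return bound(*args, **kwds)
ValueError: attempt to get argmax of an empty sequence
```

Batteries come out at (0.430,0.300), (0.424,0.072) and (0.423,-0.035), and their sizes match. The bits need edge-based circles.

```bash
cat > m.py <<'E'
from h import *
im=cv2.imread('pics/top0.png'); g=cv2.cvtColor(im,cv2.COLOR_BGR2GRAY); hsv=cv2.cvtColor(im,cv2.COLOR_BGR2HSV)
def circ(b,z,r):
    x0,y0,x1,y1=b;k=6
    c=cv2.resize(g[y0:y1,x0:x1],None,fx=k,fy=k,interpolation=cv2.INTER_CUBIC)
    h=cv2.HoughCircles(c,cv2.HOUGH_GRADIENT,1,200,param1=60,param2=8,minRadius=int(r*k*.85),maxRadius=int(r*k*1.15))
    u,v,rr=h[0,0]; u,v=(u+.5)/k-.5+x0,(v+.5)/k-.5+y0; return round(u,1),round(v,1),round(rr/k,2),np.round(onz('top',u,v,z),4)
pr=lambda d,z:432*d/(1.058-z)
print('bitY',circ((370,203,400,230),.076,pr(.013,.076)))
print('bitB',circ((404,206,434,234),.076,pr(.013,.076)))
print('sleeve',circ((276,150,314,190),.138,pr(.028,.138)))
blue=((hsv[...,0]>95)&(hsv[...,0]<125)&(hsv[...,1]>110)).astype(np.uint8)
def comps(mask,b,n0):
    m=np.zeros_like(mask);x0,y0,x1,y1=b;m[y0:y1,x0:x1]=mask[y0:y1,x0:x1]
    n,l,s,c=cv2.connectedComponentsWithStats(m); return [(c[i],s[i],np.argwhere(l==i)[:,::-1]) for i in range(1,n) if s[i,4]>n0]
def ang(p,z):
    q=np.array([onz('top',u,v,z)[:2] for u,v in p],np.float32);vx,vy,_,_=cv2.fitLine(q,cv2.DIST_L2,0,.01,.01).ravel();return q.mean(0),np.degrees(np.arctan2(vy,vx))
for nm,b,z in[('stop',(350,255,376,285),.012),('chg',(180,188,212,206),.032),('btn',(280,140,305,158),.075)]:
    for c,s,p in comps(blue,b,5): print(nm,c,s[4],ang(p,z))
for c,s,p in comps((g<75).astype(np.uint8),(346,138,406,178),3): print('prong',c.round(1),s[4],onz('top',*c,.066).round(4))
# gauge outline/graduations on white
for c,s,p in comps((g<112).astype(np.uint8),(368,250,430,280),0): print('gg',c.round(1),s,end=';')
print()
# charger wells
for c,s,p in comps((g<60).astype(np.uint8),(160,160,232,236),60): print('well',c.round(1),s,onz('top',*c,.010).round(4))
gr=((hsv[...,0]>45)&(hsv[...,0]<85)&(hsv[...,1]>90)).astype(np.uint8)
for c,s,p in comps(gr,(170,185,225,210),1): print('green',c.round(1),onz('top',*c,.032).round(4))
E
python3 m.py
```

```text
bitY (np.float32(380.5), np.float32(217.7), np.float32(5.63), array([ 0.5211, -0.1998,  0.076 ]))
bitB (np.float32(418.5), np.float32(219.5), np.float32(5.03), array([ 0.5171, -0.2861,  0.076 ]))
sleeve (np.float32(294.5), np.float32(166.8), np.float32(12.48), array([ 0.6248, -0.0024,  0.138 ]))
stop [361.84615385 268.23076923] 26 (array([ 0.40611356, -0.16650344], dtype=float32), np.float32(-77.7116))
stop [363.79166667 275.95833333] 24 (array([ 0.38780478, -0.1708064 ], dtype=float32), np.float32(-74.070175))
chg [195.43548387 196.59677419] 62 (array([0.57567215, 0.23337458], dtype=float32), np.float32(85.87879))
btn [291.06818182 149.25      ] 44 (array([0.6810437 , 0.00418589], dtype=float32), np.float32(2.4816546))
prong [357.5 157.5] 108 [ 0.6638 -0.1516  0.066 ]
prong [394.6 161.2] 142 [ 0.6551 -0.2381  0.066 ]
prong [355. 171.] 5 [ 0.6316 -0.1452  0.066 ]
prong [393.5 175. ] 4 [ 0.6223 -0.2347  0.066 ]
gg [418.2 259.6] [413 257   9   7  21];gg [422.5 256. ] [422 256   2   1   2];gg [409.5 259. ] [408 259   4   1   4];gg [424.  258.5] [424 258   1   2   2];gg [402.5 260.5] [39
[... 731 characters left out ...]
268   3   1   3];gg [382. 271.] [381 271   3   1   3];gg [373. 273.] [372 273   3   1   3];gg [377.5 272. ] [377 272   2   1   2];gg [368.5 274. ] [368 274   2   1   2];gg [422.  276.9] [414 274  16   6  82];
well [178.1 171. ] [170 166  27  19 113] [0.6431 0.2828 0.01  ]
well [207.5 172.4] [198 167  28  20 106] [0.6397 0.2099 0.01  ]
well [226.6 201.7] [218 168  13  65 121] [0.5666 0.1611 0.01  ]
well [172.6 212.6] [166 206  28  20 105] [0.5393 0.2927 0.01  ]
well [202.  214.4] [195 208  28  20  94] [0.5351 0.2207 0.01  ]
green [181.5 189.5] [0.5929 0.2675 0.032 ]
green [210.4 191.2] [0.5888 0.1975 0.032 ]
green [180.5 202. ] [0.5625 0.2689 0.032 ]
green [209.4 203.8] [0.5583 0.1992 0.032 ]
```

Run:
```python
from h import *
t=cv2.imread('pics/top0.png');s=cv2.imread('pics/scene0.png')
def z(im,b,k):
    x0,y0,x1,y1=b; o=cv2.resize(im[y0:y1,x0:x1],None,fx=k,fy=k,interpolation=cv2.INTER_LINEAR)
    o=cv2.convertScaleAbs(o,alpha=1.6 if im is t else 1)
    for u in range(x0+(-x0)%10,x1,10): cv2.line(o,((u-x0)*k,0),((u-x0)*k,6),(0,0,255),1);cv2.putText(o,str(u),((u-x0)*k,16),0,.35,(0,0,255),1)
    for v in range(y0+(-y0)%10,y1,10): cv2.line(o,(0,(v-y0)*k),(6,(v-y0)*k),(0,0,255),1);cv2.putText(o,str(v),(8,(v-y0)*k+4),0,.35,(0,0,255),1)
    return o
c=np.full((600,800,3),0,np.uint8)
for im,b,k,x,y in[(t,(370,203,436,237),6,0,0),(t,(344,138,410,178),6,0,210),(t,(276,146,316,190),6,400,0),(s,(310,130,350,185),7,400,270 if 0 else 215)]:
    o=z(im,b,k);h,w=o.shape[:2];h=min(h,600-y);w=min(w,800-x);c[y:y+h,x:x+w]=o[:h,:w]
cv2.imwrite('pics/z.png',c)
hs=cv2.cvtColor(t,cv2.COLOR_BGR2HSV);m=((hs[...,0]>20)&(hs[...,0]<35)&(hs[...,1]>90)).astype(np.uint8)
m2=np.zeros_like(m);m2[160:236,160:232]=m[160:236,160:232];n,l,st,ce=cv2.connectedComponentsWithStats(m2)
for i in range(1,n):print(ce[i].round(1),st[i,4],onz('top',*ce[i],.01).round(4))
hs=cv2.cvtColor(s,cv2.COLOR_BGR2HSV)
for nm,a,b in(('Y',20,35),('B',95,125)):
    m=((hs[...,0]>=a)&(hs[...,0]<b)&(hs[...,1]>100)).astype(np.uint8);m2=np.zeros_like(m);m2[138:180,312:350]=m[138:180,312:350];p=np.argwhere(m2);print(nm,len(p),p.mean(0)[::-1],p.min(0)[::-1],p.max(0)[::-1])
```

```text
[180.1 176.9] 14 [0.6282 0.2772 0.01  ]
[189.7 177.5] 11 [0.6267 0.2534 0.01  ]
[208.  178.5] 10 [0.6244 0.2082 0.01  ]
[217.9 179.1] 14 [0.623  0.1838 0.01  ]
[176.1 217.1] 14 [0.5284 0.2838 0.01  ]
[186.2 217.6] 11 [0.5271 0.2592 0.01  ]
[205.1 218.6] 11 [0.5248 0.2129 0.01  ]
[214.2 219.6] 9 [0.5226 0.1905 0.01  ]
Y 14 [323.71428571 167.21428571] [320 166] [327 168]
B 10 [335.6 150.4] [332 149] [339 151]
```

View pics/z.png

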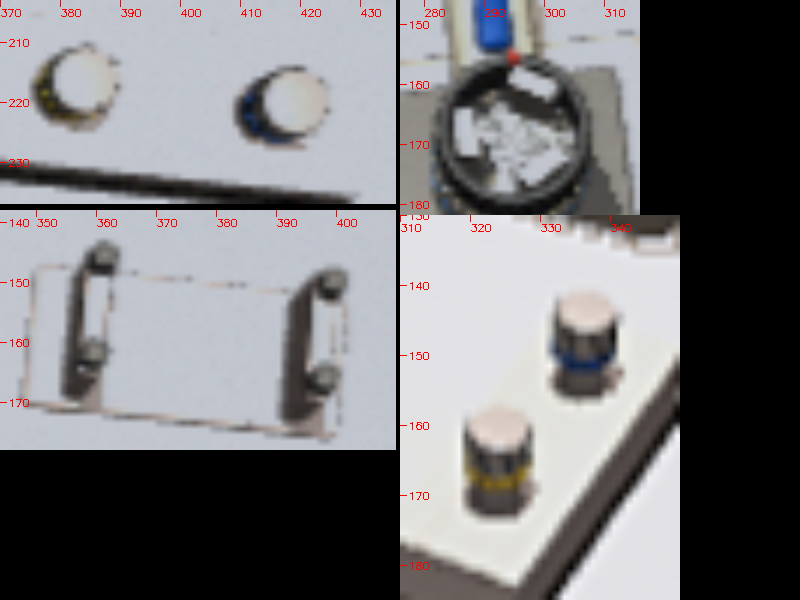

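Run:
```python
from h import *
def tri(a,b):
    o1,d1=ray('top',*a);o2,d2=ray('scene',*b);d1/=np.linalg.norm(d1);d2/=np.linalg.norm(d2)
    A=np.stack([d1,-d2],1);t=np.linalg.lstsq(A,o2-o1,rcond=None)[0];p,q=o1+d1*t[0],o2+d2*t[1];return ((p+q)/2).round(4),'gap',np.linalg.norm(p-q).round(4)
print('blue',onz('top',418.3,219,.076).round(4),onz('scene',336,143.2,.076).round(4),tri((418.3,219),(336,143.2)))
print('yel',onz('top',383.4,215.5,.076).round(4),onz('scene',323.7,159.6,.076).round(4))
print('sleeve',onz('top',294.6,166.7,.138).round(4),onz('scene',258.3,183.9,.138).round(4),tri((294.6,166.7),(258.3,183.9)))
k=[onz('top',u,v,.064).round(4) for u,v in((361,145.8),(359.3,161.3),(399,149.8),(397.8,165.7))];print('rest',k,np.mean(k,0))
a=(k[0]+k[1])/2;b=(k[2]+k[3])/2;print('plates sep',np.linalg.norm(a-b),'yaw y axis',np.degrees(np.arctan2(*(a-b)[[1,0]])))
# gauge
up=onz('top',370.5,267.3,.012),onz('top',422.5,256.3,.012);lo=onz('top',368.5,274,.004),onz('top',423.5,262,.004)
for e in(up,lo):print(e[0].round(4),e[1].round(4),np.degrees(np.arctan2(*(e[0]-e[1])[[1,0]])))
print('stop',onz('top',362.8,272.1,.012),'tip',onz('top',424.6,259.3,.010))
for n in('bat',):
    for p in((.4297,.2995,.06),(.4236,.0718,.06),(.4234,-.0353,.06)):print(proj('scene',p))
s=manip.state();print(s['tool_pos'],s['tool_rot'])
```

```text
blue [ 0.5183 -0.2857  0.076 ] [ 0.5187 -0.2857  0.076 ] (array([ 0.5185, -0.2857,  0.076 ]), 'gap', np.float64(0.0004))
yel [ 0.5261 -0.2066  0.076 ] [ 0.5265 -0.2075  0.076 ]
sleeve [ 0.6251 -0.0026  0.138 ] [0.6221 0.0009 0.138 ] (array([ 0.6253, -0.003 ,  0.1332]), 'gap', np.float64(0.0018))
rest [array([ 0.6926, -0.1607,  0.064 ]), array([ 0.6553, -0.156 ,  0.064 ]), array([ 0.6831, -0.2498,  0.064 ]), array([ 0.6449, -0.2458,  0.064 ])] [ 0.668975 -0.203075  0.064   ]
plates sep 0.09000169442849396 yaw y axis 83.6527780971299
[ 0.4084 -0.1873  0.012 ] [ 0.435  -0.3125  0.012 ] 102.01267542764138
[ 0.3923 -0.1837  0.004 ] [ 0.4215 -0.3169  0.004 ] 102.35639308998371
stop [ 0.39693549 -0.16861149  0.012     ] tip [ 0.42792636 -0.31789825  0.01      ]
[279.57609008 331.80473458]
[321.81769347 250.64268092]
[337.25802929 218.71468241]
[ 0.15201122 -0.60564605  0.23017988] [-9.37085939e-04  9.92457268e-01  1.22587489e-01  7.15156235e-06]
```

```bash
cat >> h.py <<'E'
def pose():
    s=manip.state();w,x,y,z=s['tool_rot'];R=np.array([1-2*(y*y+z*z),2*(x*y+w*z)]);return np.array(s['tool_pos']),np.degrees(np.arctan2(R[1],R[0])),s
def plan(*wps):
    """wps (x,y,z,phi): prints jog calls, tool frame, from measured pose; phi = heading of tool x"""
    p,f,s=pose();print('t %.2f at'%s['time'],p.round(4),'phi %.1f'%f,'w %.3f'%s['gripper_width'],'F',np.round(s['contact_force'],1),'j',np.degrees(s['joint_pos']).round(0))
    for x,y,z,ph in wps:
        q=np.array([x,y,z]);d=q-p;n=max(1,int(np.ceil(max(np.linalg.norm(d)/.195,abs(ph-f)/35))));rows=int(np.ceil(max(np.linalg.norm(d)/n/.04,abs(ph-f)/n/7)))
        for i in range(n):
            a=np.radians(f);dd=d/n;print('  [%.4f, %.4f, %.4f, %.1f] x%d'%(dd[0]*np.cos(a)+dd[1]*np.sin(a),dd[0]*np.sin(a)-dd[1]*np.cos(a),-dd[2],-(ph-f)/n if i==i else 0,rows)) if i==0 else print('  [%.4f, %.4f, %.4f, %.1f] x%d'%(dd[0]*np.cos(a)+dd[1]*np.sin(a),dd[0]*np.sin(a)-dd[1]*np.cos(a),-dd[2],-(ph-f0)/n,rows))
            if i==0:f0=f
            f+=(ph-f0)/n
        p,f=q,ph;print('  --',np.array(q).round(4),ph)
E
python3 - <<'E'
from h import *
plan((.5185,-.2857,.14,90),(.5185,-.2857,.049,90))
im=cv2.imread('pics/scene0.png');g=cv2.cvtColor(im,cv2.COLOR_BGR2GRAY)
pts=np.array([proj('scene',(.6251+.028*np.cos(a),-.0026+.028*np.sin(a),.138)) for a in np.linspace(0,6.28,60)]);print('pred',pts.min(0),pts.max(0))
print(g[176,235:285]);print(g[184,235:285]);print(g[165:200,258])
E
```

```text
t 0.10 at [ 0.152  -0.6056  0.2302] phi 14.1 w 1.000 F [ 0.3  0.4 -0.2] j [-83.   3.  92.   0.  85.  -7.]
  [0.1444, -0.0737, 0.0301, -25.3] x5
  [0.1621, -0.0049, 0.0301, -25.3] x5
  [0.1486, 0.0649, 0.0301, -25.3] x5
  -- [ 0.5185 -0.2857  0.14  ] 90
  [0.0000, 0.0000, 0.0910, 0.0] x3
  -- [ 0.5185 -0.2857  0.049 ] 90
pred [246.50141439 174.54736137] [269.20197419 190.91791916]
[225 226 226 225 226 225 225 226 225 225 226 226 226 228 231 236 218 195
 129 168 107  59  65  69  68  64  90  92 157 196 222 234 231 231 235 225
 193 152 126  85  66  80 172 157 170 231 230 227 226 226]
[226 225 225 225 226 225 226 226 226 229 243 118 100  37  16  80  88  69
  65  65  69  73  39  33  38  38  38  37  48 144 113  92  63  76  83 235
 232 229 228 228 226 226 225 226 226 226 226 225 226 226]
[229 228 228 228 228 229 221 214 226 218 155  69  28  34  37  39  38  36
  34  33  25  93 194 209 119  82  85  29  25  24  23  21  23  20  11]
```

Call:
jog_arm([
  [0.029,-0.015,0.006,-5],
  [0.058,-0.03,0.012,-10],
  [0.087,-0.044,0.018,-15],
  [0.116,-0.059,0.024,-20],
  [0.1444,-0.0737,0.03,-25.3],
])

```text
time: 0.52
tool_pos: [0.275, -0.4982, 0.2004]
tool_rot: [-0.0, 0.941, 0.339, 0.0]
contact_force: [0.5, 0.3, -0.6]
gripper_width: 1.001
```

Call:
jog_arm([
  [0.032,-0.001,0.006,-5],
  [0.065,-0.002,0.012,-10],
  [0.097,-0.003,0.018,-15],
  [0.13,-0.004,0.024,-20],
  [0.1621,-0.0049,0.03,-25.3],
])

```text
time: 0.93
tool_pos: [0.3972, -0.3913, 0.1705]
tool_rot: [-0.0, 0.844, 0.537, 0.0]
contact_force: [-0.4, 0.2, 0.4]
gripper_width: 1.001
```

Call:
jog_arm([
  [0.03,0.013,0.006,-5],
  [0.059,0.026,0.012,-10],
  [0.089,0.039,0.018,-15],
  [0.119,0.052,0.024,-20],
  [0.1486,0.0649,0.03,-25.3],
])

```text
time: 1.35
tool_pos: [0.5193, -0.2848, 0.1405]
tool_rot: [-0.0, 0.706, 0.709, -0.0]
contact_force: [1.1, 0.1, -0.4]
gripper_width: 0.998
```

Run:
```python
from h import *
plan((.5185,-.2857,.049,90))
```

```text
t 1.35 at [ 0.5193 -0.2848  0.1405] phi 90.2 w 0.998 F [ 1.1  0.1 -0.4] j [-36.   3. 102.  -0.  76. -36.]
  [-0.0009, -0.0009, 0.0915, 0.2] x3
  -- [ 0.5185 -0.2857  0.049 ] 90
```

Call:
jog_arm([
  [-0.0009,-0.0009,0.03,0.2],
  [-0.0009,-0.0009,0.06,0.2],
  [-0.0009,-0.0009,0.0915,0.2],
  [-0.0009,-0.0009,0.0915,0.2],
])

```text
time: 1.68
tool_pos: [0.5131, -0.2835, 0.042]
tool_rot: [-0.007, 0.708, 0.706, -0.001]
contact_force: [-1.7, 1.4, -2.0]
gripper_width: 0.999
```

Call:
jog_arm([
  [0,0,0,0],
  [0,0,0,0],
  [0,0,0,0],
  [0,0,0,0],
  [0,0,0,0],
], fingers=0)

```text
time: 2.1
tool_pos: [0.5187, -0.2882, 0.052]
tool_rot: [0.002, 0.709, 0.706, 0.0]
contact_force: [0.7, -0.8, 3.9]
gripper_width: 0.296
```

Call:
jog_arm([
  [0,0,0,0],
  [0,0,0,0],
  [0,0,0,0],
  [0,0,0,0],
  [0,0,0,0],
])

```text
time: 2.52
tool_pos: [0.5185, -0.2883, 0.0521]
tool_rot: [0.001, 0.708, 0.706, -0.0]
contact_force: [-1.9, -0.2, 6.4]
gripper_width: 0.283
```

Call:
jog_arm([
  [0,0,-0.035,0],
  [0,0,-0.07,0],
  [0,0,-0.11,0],
  [0,0,-0.15,0],
  [0,0,-0.17,0],
])

```text
time: 2.93
tool_pos: [0.5194, -0.2885, 0.2267]
tool_rot: [0.004, 0.708, 0.706, 0.001]
contact_force: [0.6, -0.4, -0.0]
gripper_width: 0.28
```

Call:
jog_arm([
  [0,0,0,0],
  [0,0,0,0],
  [0,0,0,0],
])

```text
time: 3.18
tool_pos: [0.517, -0.2868, 0.2183]
tool_rot: [-0.001, 0.708, 0.706, -0.0]
contact_force: [-1.6, 1.0, -1.7]
gripper_width: 0.281
```

Run:
```python
from h import *
plan((.6251,-.0026,.222,90))
im=grab('scene','s1.png');b=(300,60,420,180)
cv2.imwrite('pics/s1c.png',cv2.resize(im[60:200,290:430,::-1],None,fx=4,fy=4,interpolation=cv2.INTER_CUBIC))
p=pose()[0];print(proj('scene',p),proj('top',p));grab('top','t1.png')
```

```text
t 3.18 at [ 0.517  -0.2868  0.2183] phi 89.8 w 0.281 F [-1.6  1.  -1.7] j [-36.  -1.  98.   0.  83. -36.]
  [0.1423, 0.0535, -0.0018, -0.1] x4
  [0.1422, 0.0538, -0.0018, -0.1] x4
  -- [ 0.6251 -0.0026  0.222 ] 90
[340.93973313 102.27676313] [440.91282701 212.25305387]
```

View pics/s1c.png

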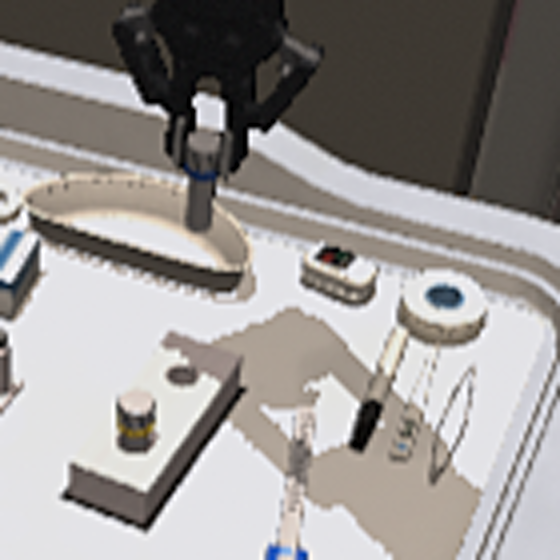

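Run:
```python
from h import *
p,f,s=pose()
for dy in(0,.0026):
    for z in(.046,.043): print(dy,z,proj('scene',(p[0],p[1]+dy,p[2]-z)))
g=cv2.cvtColor(cv2.imread('pics/s1.png'),cv2.COLOR_BGR2GRAY)
for v in(108,110,112,114,116,117,118,119):print(v,g[v,330:350])
plan((.6251,-.0048,.222,90))
```

```text
0 0.046 [339.50613182 116.51281855]
0 0.043 [339.59761171 115.61772713]
0.0026 0.046 [339.18234046 117.06386161]
0.0026 0.043 [339.27332809 116.16867722]
108 [164 168 170 134 162 176 161  75  63  73  75  76  73  19 189 203 207 220
 213 188]
110 [158 161 161 161 163 172 148  74  66  73  76  72  61 171 148 138 137 135
 133 144]
112 [150 152 155 154 154 162 116  67  69  74  75  72  59 126 199 192 156 140
 140 141]
114 [172 158 152 144 143 157  89  61  71  75  74  72  59 160 163 161 176 216
 196 142]
116 [224 217 208 196 184 172 113  66  67  72  70  65  87 151 160 158 159 153
 169 219]
117 [227 225 224 218 211 204 167 111  73  73  81  89 125 151 153 154 156 154
 148 172]
118 [228 228 228 228 225 221 214 183 153 140 131 127 148 149 148 151 152 152
 152 136]
119 [227 228 228 229 228 227 225 211 208 197 177 152 142 141 144 146 147 148
 150 141]
t 3.28 at [ 0.5166 -0.2865  0.217 ] phi 89.8 w 0.285 F [-0.4  0.5 -1.1] j [-36.  -1.  98.   0.  83. -36.]
  [0.1410, 0.0537, -0.0025, -0.1] x4
  [0.1409, 0.0540, -0.0025, -0.1] x4
  -- [ 0.6251 -0.0048  0.222 ] 90
```

Call:
jog_arm([
  [0.03,0.011,0,0],
  [0.065,0.025,-0.001,0],
  [0.1,0.038,-0.002,0],
  [0.13,0.05,-0.0025,0],
  [0.141,0.0538,-0.0025,0],
])

```text
time: 3.7
tool_pos: [0.5722, -0.1426, 0.2201]
tool_rot: [-0.002, 0.707, 0.707, 0.0]
contact_force: [-0.4, 0.0, -1.2]
gripper_width: 0.281
```

Call:
jog_arm([
  [0.03,0.011,0,0],
  [0.065,0.025,-0.001,0],
  [0.1,0.038,-0.002,0],
  [0.13,0.05,-0.0025,0],
  [0.141,0.054,-0.0025,-0.2],
])

```text
time: 4.12
tool_pos: [0.6267, -0.0023, 0.2229]
tool_rot: [-0.001, 0.706, 0.708, -0.0]
contact_force: [0.2, 1.1, -1.4]
gripper_width: 0.283
```

Call:
jog_arm([
  [0,0,0,0],
  [0,0,0,0],
  [0,0,0,0],
  [0,0,0,0],
  [0,0,0,0],
])

```text
time: 4.53
tool_pos: [0.6262, -0.0071, 0.2246]
tool_rot: [-0.0, 0.708, 0.706, -0.0]
contact_force: [-0.7, -0.1, -0.9]
gripper_width: 0.282
```

Run:
```python
from h import *
plan((.6251,-.0048,.148,90))
s=grab('scene','s2.png')[120:210,220:310,::-1];t=grab('top','t2.png')[130:210,250:340,::-1]
cv2.imwrite('pics/s2c.png',np.hstack([cv2.resize(s,(400,400),interpolation=cv2.INTER_CUBIC),cv2.convertScaleAbs(cv2.resize(t,(400,400)),alpha=1.5)]))
```

```text
t 4.53 at [ 0.6262 -0.0071  0.2246] phi 89.9 w 0.282 F [-0.7 -0.1 -0.9] j [-7.  3. 93. -0. 84. -7.]
  [0.0023, -0.0011, 0.0766, -0.1] x2
  -- [ 0.6251 -0.0048  0.148 ] 90
```

View pics/s2c.png

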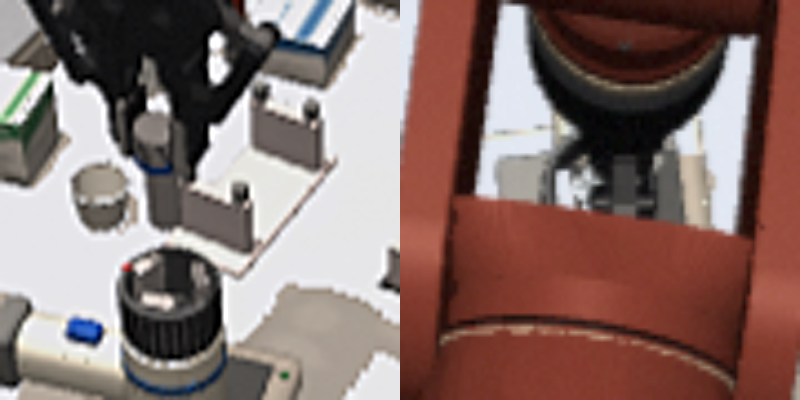

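Call:
jog_arm([
  [0,0,0.008,0],
  [0,0,0.016,0],
  [0,0,0.024,0],
  [0,0,0.026,0],
  [0,0,0.026,0],
])

```text
time: 5.05
tool_pos: [0.6256, -0.0055, 0.1967]
tool_rot: [-0.001, 0.707, 0.707, -0.001]
contact_force: [-0.3, 0.3, -1.1]
gripper_width: 0.287
```

Call:
jog_arm([
  [0,0,0,0],
  [0,0,0,0],
  [0,0,0,0],
  [0,0,0,0],
  [0,0,0,0],
])

```text
time: 5.47
tool_pos: [0.6268, -0.0056, 0.1993]
tool_rot: [0.0, 0.707, 0.707, 0.0]
contact_force: [-0.0, -0.4, -0.2]
gripper_width: 0.28
```

Run:
```python
from h import *
plan((.6251,-.0048,.148,90))
im=grab('scene','s3.png');g=cv2.cvtColor(im,cv2.COLOR_RGB2GRAY)
p=pose()[0]
print('foot pred want',proj('scene',(.6251,-.0026,p[2]-.046)),'now',proj('scene',(p[0],p[1]+.002,p[2]-.046)))
for v in range(160,186,3):print(v,g[v,244:274])
```

```text
t 5.47 at [ 0.6268 -0.0056  0.1993] phi 90.0 w 0.280 F [-0.  -0.4 -0.2] j [-7.  4. 94. -0. 81. -7.]
  [0.0008, -0.0017, 0.0513, -0.0] x2
  -- [ 0.6251 -0.0048  0.148 ] 90
foot pred want [257.504881   178.27349053] now [257.10155331 177.79564954]
160 [168 140  78  75  56  18  54  62 101 113 125 126 129 121  47  72  79  58
  21  16  16  13   0 211 231 223 231 236 220 213]
163 [161 163 193 142  92  34  27  69  46  54  79  85  51  47  42  76  82  62
  25  11   8  23 154 219 242 238 238 245  98  60]
166 [ 95  85  81  68 124 175 184 147  69  25  33  37  38  35  21  53  76  69
  70  75  92 105 102 101  98  94  92  86 106  89]
169 [ 92  86  72 109 186 168 158 242 219  93  68  79  81  79  77  69 122 109
 104 103 103 103 102 102 101 101 100 100  99  99]
172 [206 246 217 202 234 235 234 236 253 110  60  75  78  77  77  63 148 202
 192 162 115  91  92  96  97  99 100  99 102 100]
175 [232 232 232 232 232 233 234 240 255 142  68  74  79  77  77  69  78 206
 208 231 244 242 243 245 235 203 160 111  87  87]
178 [232 232 235 242 230 152  92  99 102 124  94  77  79  81  81  73  55  35
  23  48  49  50  98 203 242 240 236 235 237 239]
181 [232 237 242 149  66  35  82 205 112  69  72  76  86  44  33  37  36  33
  34 131 137 140  65  38  71 136 179 168 152 186]
184 [235 249 125 104  38  15  85  91  72  69  69  73  76  43  33  34  35  36
  35  44 108  98  91  53  43  88 245 239 234 234]
```

Call:
jog_arm([
  [0.0008,-0.0025,0,0],
  [0.0008,-0.0025,0.01,0],
  [0.0008,-0.0025,0.02,0],
  [0.0008,-0.0025,0.025,0],
  [0.0008,-0.0025,0.03,0],
])

```text
time: 5.93
tool_pos: [0.6232, -0.0048, 0.1668]
tool_rot: [-0.001, 0.707, 0.707, -0.001]
contact_force: [-0.2, -0.0, -1.2]
gripper_width: 0.28
```

Call:
jog_arm([
  [0,0,0.005,0],
  [0,0,0.01,0],
  [0,0,0.015,0],
  [0,0,0.02,0],
  [0,0,0.02,0],
])

```text
time: 6.35
tool_pos: [0.6234, -0.0048, 0.1473]
tool_rot: [-0.001, 0.707, 0.707, -0.001]
contact_force: [0.2, 0.9, -0.8]
gripper_width: 0.279
```

Call:
jog_arm([
  [0,0,0,0],
  [0,0,0,0],
  [0,0,0,0],
])

```text
time: 6.6
tool_pos: [0.6244, -0.0049, 0.1494]
tool_rot: [0.0, 0.707, 0.707, 0.0]
contact_force: [0.9, 0.2, -0.9]
gripper_width: 0.286
```

Run:
```python
from h import *
plan((.6251,-.0048,.146,90))
```

```text
t 6.60 at [ 0.6244 -0.0049  0.1494] phi 90.0 w 0.286 F [ 0.9  0.2 -0.9] j [-7.  6. 97.  0. 77. -7.]
  [0.0001, 0.0007, 0.0034, -0.0] x1
  -- [ 0.6251 -0.0048  0.146 ] 90
```

No contact on the way in. Descending a little further until it touches the floor.

Call:
jog_arm([
  [0,0,0.001,0],
  [0,0,0.002,0],
  [0,0,0.003,0],
  [0,0,0.004,0],
  [0,0,0.004,0],
])

```text
time: 7.02
tool_pos: [0.6244, -0.005, 0.1465]
tool_rot: [0.0, 0.707, 0.707, 0.0]
contact_force: [-2.6, 0.9, 6.2]
gripper_width: 0.277
```

Call:
jog_arm([
  [0,0,0.0005,0],
  [0,0,0.001,0],
  [0,0,0.0015,0],
  [0,0,0.002,0],
  [0,0,0.002,0],
])

```text
time: 7.43
tool_pos: [0.6246, -0.005, 0.1464]
tool_rot: [0.001, 0.707, 0.707, 0.0]
contact_force: [-6.7, -0.2, 12.3]
gripper_width: 0.278
```

Call:
jog_arm([
  [0,0,0,0],
  [0,0,0,0],
  [0,0,0,0],
  [0,0,0,0],
  [0,0,0,0],
], fingers=1)

```text
time: 7.85
tool_pos: [0.6238, -0.0048, 0.1422]
tool_rot: [-0.0, 0.707, 0.707, -0.0]
contact_force: [0.5, -0.0, 0.3]
gripper_width: 0.963
```

Call:
jog_arm([
  [0.0024,0.0005,-0.01,-6],
  [0.0024,0.0005,-0.01,-12],
  [0.0024,0.0005,-0.01,-18],
  [0.0024,0.0005,-0.01,-24],
  [0.0024,0.0005,-0.01,-30],
])

```text
time: 8.27
tool_pos: [0.6245, -0.0024, 0.1525]
tool_rot: [-0.0, 0.498, 0.867, -0.0]
contact_force: [-0.3, 0.6, 0.1]
gripper_width: 1.002
```

Call:
jog_arm([
  [0,0,0,-6],
  [0,0,0,-12],
  [0,0,0,-18],
  [0,0,0,-24],
  [0,0,0,-30],
])

```text
time: 8.68
tool_pos: [0.6244, -0.0024, 0.1524]
tool_rot: [-0.0, 0.256, 0.967, -0.0]
contact_force: [1.0, -0.4, 0.3]
gripper_width: 1.001
```

Call:
jog_arm([
  [0,0,0,0],
  [0,0,0,0],
  [0,0,0,0],
  [0,0,0,0],
  [0,0,0,0],
])

```text
time: 9.1
tool_pos: [0.6245, -0.0025, 0.1527]
tool_rot: [-0.0, 0.259, 0.966, -0.0]
contact_force: [-0.5, -0.5, -0.2]
gripper_width: 0.998
```

Run:
```python
from h import *
plan((.6251,-.0026,.104,150))
s=grab('scene','s4.png')[110:230,200:320,::-1]
cv2.imwrite('pics/s4c.png',cv2.resize(s,(480,480),interpolation=cv2.INTER_CUBIC))
```

```text
t 9.10 at [ 0.6245 -0.0025  0.1527] phi 149.9 w 0.998 F [-0.5 -0.5 -0.2] j [ -7.   6.  97.  -0.  77. -67.]
  [-0.0005, 0.0002, 0.0487, -0.1] x2
  -- [ 0.6251 -0.0026  0.104 ] 150
```

View pics/s4c.png

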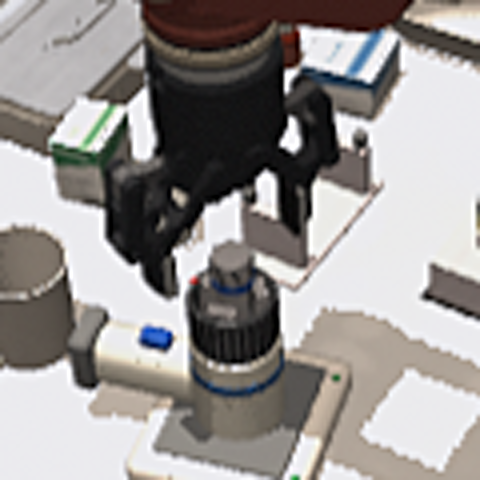

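The bit stands upright in the chuck with its blue collar just above the sleeve. Next I grip the sleeve.

Call:
jog_arm([
  [-0.0005,0.0002,0.015,0],
  [-0.0005,0.0002,0.03,0],
  [-0.0005,0.0002,0.04,0],
  [-0.0005,0.0002,0.0485,0],
  [-0.0005,0.0002,0.0485,0],
])

```text
time: 9.57
tool_pos: [0.6232, -0.0023, 0.1009]
tool_rot: [-0.003, 0.259, 0.966, -0.0]
contact_force: [-0.2, -0.5, -0.4]
gripper_width: 1.001
```

Call:
jog_arm([
  [0,0,0,0],
  [0,0,0,0],
  [0,0,0,0],
  [0,0,0,0],
  [0,0,0,0],
], fingers=0)

```text
time: 9.98
tool_pos: [0.6261, -0.0022, 0.1059]
tool_rot: [0.001, 0.259, 0.966, 0.001]
contact_force: [-0.5, 2.2, 3.7]
gripper_width: 0.641
```

Call:
jog_arm([
  [0,0,0,6],
  [0,0,0,12],
  [0,0,0,18],
  [0,0,0,24],
  [0,0,0,30],
])

```text
time: 10.4
tool_pos: [0.6255, -0.0027, 0.1058]
tool_rot: [0.001, 0.502, 0.865, -0.0]
contact_force: [-4.6, -0.0, 6.1]
gripper_width: 0.64
```

Run:
```python
from h import *
plan((.6251,-.0026,.104,90));print(pose()[2]['ft_torque'],pose()[2]['joint_efforts'][5])
```

```text
t 10.40 at [ 0.6255 -0.0027  0.1058] phi 119.7 w 0.640 F [-4.6 -0.   6.1] j [ -7.   9.  98.  -0.  73. -37.]
  [0.0003, -0.0003, 0.0018, 29.7] x5
  -- [ 0.6251 -0.0026  0.104 ] 90
[0.18303791 0.30063996 0.3085014 ] -0.698305070400238
```

Call:
jog_arm([
  [0,0,0,6],
  [0,0,0,12],
  [0,0,0,18],
  [0,0,0,24],
  [0,0,0,30],
])

```text
time: 10.82
tool_pos: [0.6247, -0.003, 0.1058]
tool_rot: [0.0, 0.709, 0.706, -0.001]
contact_force: [-6.6, -0.3, 7.0]
gripper_width: 0.646
```

Call:
jog_arm([
  [0,0,0,3],
  [0,0,0,6],
  [0,0,0,9],
  [0,0,0,10],
  [0,0,0,10],
])

```text
time: 11.23
tool_pos: [0.6245, -0.003, 0.1059]
tool_rot: [-0.0, 0.766, 0.643, -0.001]
contact_force: [-7.4, -0.5, 8.3]
gripper_width: 0.647
```

Run:
```python
from h import *
plan((.6251,-.0026,.104,90));print(pose()[2]['ft_torque'],pose()[2]['joint_efforts'][5])
```

```text
t 11.23 at [ 0.6245 -0.003   0.1059] phi 80.0 w 0.647 F [-7.4 -0.5  8.3] j [-7.  9. 98. -0. 73.  3.]
  [0.0005, 0.0005, 0.0019, -10.0] x2
  -- [ 0.6251 -0.0026  0.104 ] 90
[-0.06740436  0.78665764  0.04111627] 0.12880960945039988
```

Call:
jog_arm([
  [0,0,0,2],
  [0,0,0,4],
  [0,0,0,6],
  [0,0,0,6],
  [0,0,0,6],
])

```text
time: 11.65
tool_pos: [0.6243, -0.0029, 0.1058]
tool_rot: [-0.0, 0.799, 0.602, -0.001]
contact_force: [-8.6, 0.2, 8.5]
gripper_width: 0.648
```

Run:
```python
from h import *
plan((.6251,-.0026,.104,90));print(pose()[2]['ft_torque'],pose()[2]['joint_efforts'][5])
```

```text
t 11.65 at [ 0.6243 -0.0029  0.1058] phi 74.0 w 0.648 F [-8.6  0.2  8.5] j [-7.  9. 98. -0. 73.  9.]
  [0.0005, 0.0007, 0.0018, -16.0] x3
  -- [ 0.6251 -0.0026  0.104 ] 90
[-0.08832079  0.83669609  0.12305707] 0.10374773293733597
```

Call:
jog_arm([
  [0,0,0,1],
  [0,0,0,2],
  [0,0,0,3],
  [0,0,0,4],
  [0,0,0,5],
])

```text
time: 12.07
tool_pos: [0.6242, -0.0029, 0.1058]
tool_rot: [-0.0, 0.824, 0.567, -0.001]
contact_force: [-9.1, 1.1, 8.4]
gripper_width: 0.642
```

```bash
cat > t.py <<'E'
from h import *
p,f,s=pose();print(f.round(1),s['ft_torque'].round(2),s['joint_efforts'][5].round(2),s['gripper_width'].round(3))
E
python3 t.py
```

```text
Traceback (most recent call last):
  File "t.py", line 2, in <module>
    p,f,s=pose();print(f.round(1),s['ft_torque'].round(2),s['joint_efforts'][5].round(2),s['gripper_width'].round(3))
                                                                                         ^^^^^^^^^^^^^^^^^^^^^^^^
AttributeError: 'float' object has no attribute 'round'
```

Call:
jog_arm([
  [0,0,0,1],
  [0,0,0,2],
  [0,0,0,3],
  [0,0,0,4],
  [0,0,0,5],
])

```text
time: 12.48
tool_pos: [0.624, -0.0029, 0.1058]
tool_rot: [-0.0, 0.848, 0.53, -0.002]
contact_force: [-9.5, 1.8, 8.9]
gripper_width: 0.646
```

```bash
python3 t.py
```

```text
Traceback (most recent call last):
  File "t.py", line 2, in <module>
    p,f,s=pose();print(f.round(1),s['ft_torque'].round(2),s['joint_efforts'][5].round(2),s['gripper_width'].round(3))
                                                                                         ^^^^^^^^^^^^^^^^^^^^^^^^
AttributeError: 'float' object has no attribute 'round'
```

Call:
jog_arm([
  [0,0,0,1],
  [0,0,0,2],
  [0,0,0,3],
  [0,0,0,4],
  [0,0,0,5],
])

```text
time: 12.9
tool_pos: [0.6239, -0.0028, 0.1058]
tool_rot: [-0.0, 0.87, 0.493, -0.002]
contact_force: [-11.1, 0.9, 9.1]
gripper_width: 0.645
```

```bash
python3 t.py
```

```text
Traceback (most recent call last):
  File "t.py", line 2, in <module>
    p,f,s=pose();print(f.round(1),s['ft_torque'].round(2),s['joint_efforts'][5].round(2),s['gripper_width'].round(3))
                                                                                         ^^^^^^^^^^^^^^^^^^^^^^^^
AttributeError: 'float' object has no attribute 'round'
```

```bash
sed -i "s/,s\['gripper_width'\].round(3)//" t.py; python3 t.py
```

```text
59.1 [-0.06  1.1   0.61] 0.44
```

Call:
jog_arm([
  [0,0,0,1],
  [0,0,0,2],
  [0,0,0,3],
])

```text
time: 13.15
tool_pos: [0.6239, -0.0028, 0.1058]
tool_rot: [-0.0, 0.883, 0.47, -0.002]
contact_force: [-11.3, 1.8, 9.8]
gripper_width: 0.64
```

```bash
python3 t.py
```

```text
56.1 [-0.11  1.18  0.66] 0.48
```

Call:
jog_arm([
  [0,0,0,1],
  [0,0,0,2],
  [0,0,0,3],
])

```text
time: 13.4
tool_pos: [0.6238, -0.0027, 0.1058]
tool_rot: [-0.0, 0.895, 0.447, -0.002]
contact_force: [-10.0, 1.5, 9.8]
gripper_width: 0.65
```

```bash
python3 t.py
```

```text
53.1 [-0.12  1.25  0.7 ] 0.53
```

Call:
jog_arm([
  [0,0,0,1],
  [0,0,0,2],
  [0,0,0,3],
])

```text
time: 13.65
tool_pos: [0.6237, -0.0027, 0.1058]
tool_rot: [-0.0, 0.906, 0.423, -0.002]
contact_force: [-10.8, 1.3, 10.0]
gripper_width: 0.64
```

```bash
python3 t.py;python3 - <<'E'
from h import *
s=grab('scene','s5.png')[140:230,215:305,::-1]
cv2.imwrite('pics/s5c.png',cv2.resize(s,(540,540),interpolation=cv2.INTER_CUBIC))
E
```

```text
50.1 [-0.1   1.23  0.82] 0.57
```

View pics/s5c.png

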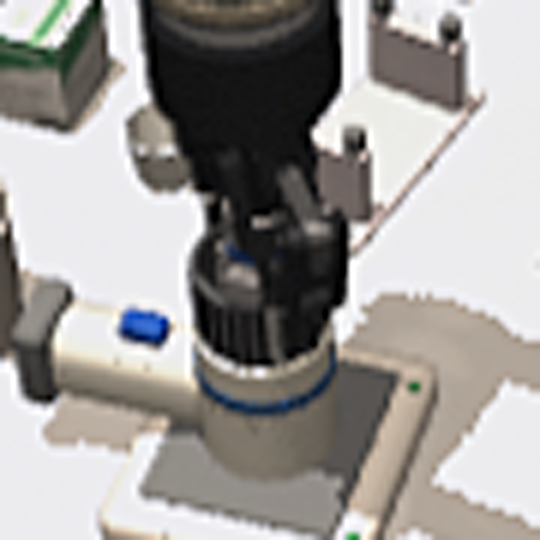

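Call:
jog_arm([
  [0,0,0,1],
  [0,0,0,2],
  [0,0,0,3],
])

```text
time: 13.95
tool_pos: [0.6237, -0.0026, 0.1058]
tool_rot: [-0.0, 0.917, 0.4, -0.002]
contact_force: [-10.8, 1.4, 9.9]
gripper_width: 0.644
```

```bash
python3 t.py
```

```text
47.1 [-0.08  1.33  0.8 ] 0.62
```

Call:
jog_arm([
  [0,0,0,1],
  [0,0,0,2],
  [0,0,0,3],
])

```text
time: 14.2
tool_pos: [0.6236, -0.0026, 0.1058]
tool_rot: [-0.0, 0.927, 0.376, -0.002]
contact_force: [-10.4, 1.9, 10.1]
gripper_width: 0.643
```

```bash
python3 t.py
```

```text
44.1 [-0.06  1.32  0.81] 0.67
```

Call:
jog_arm([
  [0,0,0,1],
  [0,0,0,2],
  [0,0,0,3],
])

```text
time: 14.45
tool_pos: [0.6235, -0.0025, 0.1058]
tool_rot: [-0.0, 0.936, 0.351, -0.002]
contact_force: [-12.2, 1.9, 10.9]
gripper_width: 0.644
```

```bash
python3 t.py
```

```text
41.1 [-0.08  1.42  0.91] 0.72
```

Call:
jog_arm([
  [0,0,0,0],
  [0,0,0,0],
  [0,0,0,0],
  [0,0,0,0],
  [0,0,-0.0,0],
], fingers=1)

```text
time: 14.87
tool_pos: [0.6252, -0.0027, 0.1042]
tool_rot: [0.0, 0.937, 0.35, 0.0]
contact_force: [0.5, 0.6, -0.1]
gripper_width: 0.999
```

Call:
jog_arm([
  [0,0,-0.035,-7],
  [0,0,-0.07,-14],
  [0,0,-0.09,-21],
  [0,0,-0.09,-28],
  [0,0,-0.09,-35],
])

```text
time: 15.28
tool_pos: [0.6267, -0.0028, 0.1974]
tool_rot: [0.002, 0.786, 0.618, 0.002]
contact_force: [-0.4, -0.1, -0.2]
gripper_width: 1.004
```

Run:
```python
from h import *
plan((.6251,-.0026,.195,76))
def red(im,n):
    h=cv2.cvtColor(im[...,::-1].copy(),cv2.COLOR_BGR2HSV);m=((h[...,0]<8)|(h[...,0]>172))&(h[...,1]>140)&(h[...,2]>70)
    p=np.argwhere(m[150:215,235:310])+[150,235]; 
    if len(p):
        u,v=p.mean(0)[::-1];q=onz(n,u,v,.138);print(n,len(p),(u,v),q.round(4),'r',np.hypot(q[0]-.6251,q[1]+.0026).round(4),'ang',np.degrees(np.arctan2(q[1]+.0026,q[0]-.6251)).round(1))
for f,n in(('scene0','scene'),('top0','top'),('s4','scene')): red(cv2.imread('pics/%s.png'%f)[...,::-1],n)
im=grab('scene','s6.png');red(im,'scene')
cv2.imwrite('pics/s6c.png',cv2.resize(im[120:220,210:310,::-1],(600,600),interpolation=cv2.INTER_CUBIC))
```

```text
t 15.28 at [ 0.6267 -0.0028  0.1974] phi 76.3 w 1.004 F [-0.4 -0.1 -0.2] j [-7.  4. 94. -0. 81.  7.]
  [-0.0001, -0.0016, 0.0024, 0.3] x1
  -- [ 0.6251 -0.0026  0.195 ] 76
scene 2 (np.float64(248.5), np.float64(180.0)) [ 0.6504 -0.0014  0.138 ] r 0.0253 ang 2.8
top 2 (np.float64(294.5), np.float64(155.0)) [ 0.6511 -0.0024  0.138 ] r 0.026 ang 0.4
scene 2 (np.float64(248.5), np.float64(180.0)) [ 0.6504 -0.0014  0.138 ] r 0.0253 ang 2.8
```

View pics/s6c.png

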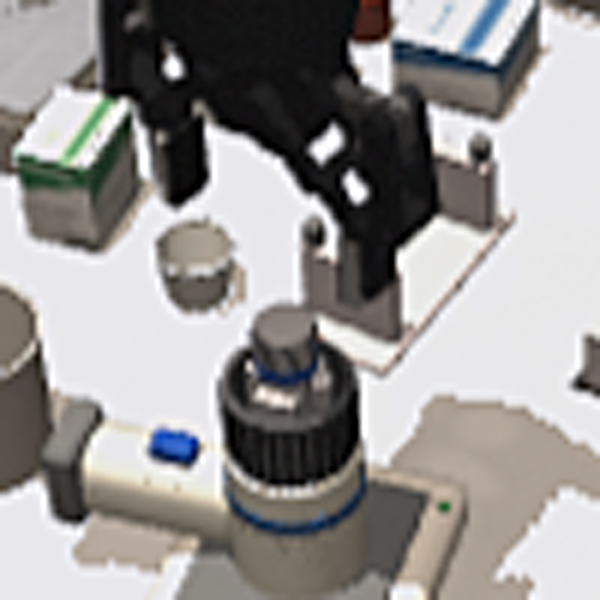

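```bash
python3 - <<'E'
from h import *
im=cv2.imread('pics/s6.png').astype(int);i0=cv2.imread('pics/scene0.png').astype(int)
for a in(0,-60,-75,-85,-90,-95,-100,-105,-110):
    t=np.radians(a);u,v=proj('scene',(.6251+.0255*np.cos(t),-.0026+.0255*np.sin(t),.138));print(a,u.round(1),v.round(1))
def rr(x):
    d=x[...,2]-np.maximum(x[...,0],x[...,1]);p=np.argwhere(d[165:200,240:280]>18)+[165,240];print([(tuple(q[::-1]),x[q[0],q[1]].tolist()) for q in p])
rr(i0);rr(im)
E
python3 t.py
```

```text
0 248.6 179.6
-60 257.2 175.3
-75 259.9 175.3
-85 261.6 175.6
-90 262.4 175.9
-95 263.2 176.1
-100 263.9 176.5
-105 264.6 176.8
-110 265.3 177.3
[((np.int64(270), np.int64(165)), [149, 155, 174]), ((np.int64(278), np.int64(175)), [152, 158, 177]), ((np.int64(277), np.int64(176)), [160, 167, 186]), ((np.int64(278), np.int64(176)), [146, 152, 172]), ((np.int64(277), np.int64(177)), [157, 164, 184]), ((np.int64(247), np.int64(179)), [204, 198, 225]), ((np.int64(248), np.int64(179)), [123, 122, 208]), ((np.int64(249), np.int64(179)), [73, 76, 119]), ((np.int64(247), np.int64(180)), [130, 129, 184]), ((np.int64(248), np.int64(180)), [35, 38, 164]), ((np.int64(249), np.int64(180)), [48, 51, 109]), ((np.int64(270), np.int64(180)), [151, 157, 180]), ((np.int64(272), np.int64(181)), [134, 140, 159])]
[((np.int64(278), np.int64(175)), [160, 166, 186]), ((np.int64(279), np.int64(175)), [135, 142, 161]), ((np.int64(263), np.int64(176)), [97, 101, 133]), ((np.int64(277), np.int64(176)), [169, 175, 195]), ((np.int64(278), np.int64(176)), [153, 160, 180]), ((np.int64(277), np.int64(177)), [165, 172, 193]), ((np.int64(270), np.int64(180)), [158, 165, 189]), ((np.int64(272), np.int64(181)), [140, 147, 166]), ((np.int64(274), np.int64(181)), [134, 141, 160])]
76.5 [ 0.04  0.02 -0.05] -0.38
```

Run:
```python
from h import *
im=grab('top','t3.png')
cv2.imwrite('pics/t3c.png',cv2.convertScaleAbs(cv2.resize(im[140:200,260:340,::-1],(640,480),interpolation=cv2.INTER_CUBIC),alpha=1.5))
x=im[...,::-1].astype(int);d=x[...,2]-np.maximum(x[...,0],x[...,1]);print(np.argwhere(d[150:195,275:320]>18)[:10]+[150,275])
```

```text
[[150 292]
 [150 293]
 [150 294]
 [150 295]
 [150 296]
 [150 297]
 [150 298]
 [150 299]
 [150 300]
 [150 301]]
```

Call:
jog_arm([
  [0,-0.0005,0.02,-5],
  [0,-0.0005,0.04,-10],
  [0,-0.0005,0.06,-15],
  [0,-0.0005,0.08,-20],
  [0,-0.0005,0.09,-25],
])

```text
time: 15.8
tool_pos: [0.6226, -0.0023, 0.1004]
tool_rot: [-0.002, 0.636, 0.772, -0.001]
contact_force: [0.2, -0.2, -0.7]
gripper_width: 0.999
```

Call:
jog_arm([
  [0,0,0,0],
  [0,0,0,0],
  [0,0,0,0],
])

```text
time: 16.05
tool_pos: [0.6252, -0.0025, 0.1052]
tool_rot: [0.001, 0.637, 0.771, 0.0]
contact_force: [0.9, -0.2, 0.5]
gripper_width: 1.003
```

Call:
jog_arm([
  [0,0,0,0],
  [0,0,0,0],
  [0,0,0,0],
  [0,0,0,0],
  [0,0,0,0],
], fingers=0)

```text
time: 16.47
tool_pos: [0.6249, -0.0026, 0.1062]
tool_rot: [0.0, 0.636, 0.772, -0.0]
contact_force: [-4.0, 1.0, 5.5]
gripper_width: 0.64
```

```bash
python3 t.py
```

```text
101.0 [0.01 0.66 0.14] 0.19
```

Call:
jog_arm([
  [0,0,0,2],
  [0,0,0,4],
  [0,0,0,5],
])

```text
time: 16.72
tool_pos: [0.6248, -0.0026, 0.1061]
tool_rot: [0.0, 0.669, 0.743, -0.0]
contact_force: [-3.7, -0.8, 5.5]
gripper_width: 0.637
```

```bash
python3 t.py
```

```text
96.0 [-0.02  0.71  0.51] 0.43
```

Call:
jog_arm([
  [0,0,0,2],
  [0,0,0,4],
  [0,0,0,5],
])

```text
time: 16.97
tool_pos: [0.6247, -0.0026, 0.1061]
tool_rot: [0.0, 0.701, 0.713, -0.0]
contact_force: [-4.7, -0.6, 5.9]
gripper_width: 0.638
```

```bash
python3 t.py
```

```text
91.0 [-0.02  0.74  0.64] 0.56
```

Call:
jog_arm([
  [0,0,0,2],
  [0,0,0,4],
  [0,0,0,5],
])

```text
time: 17.22
tool_pos: [0.6246, -0.0027, 0.1062]
tool_rot: [0.0, 0.731, 0.682, -0.0]
contact_force: [-4.3, -0.9, 6.6]
gripper_width: 0.634
```

```bash
python3 t.py
```

```text
86.0 [-0.06  0.81  0.77] 0.69
```

Call:
jog_arm([
  [0,0,0,4],
  [0,0,0,8],
  [0,0,0,12],
  [0,0,0,15],
])

```text
time: 17.55
tool_pos: [0.6235, -0.0049, 0.1062]
tool_rot: [0.002, 0.812, 0.584, -0.004]
contact_force: [-12.3, -17.3, 8.5]
gripper_width: 0.641
```

```bash
python3 t.py
```

```text
71.4 [-2.86  2.12  2.67] 2.87
```

Call:
jog_arm([
  [0,0,0,4],
  [0,0,0,8],
  [0,0,0,12],
  [0,0,0,15],
])

```text
time: 17.88
tool_pos: [0.6202, -0.0077, 0.1057]
tool_rot: [0.002, 0.883, 0.469, -0.008]
contact_force: [-20.7, -12.8, 14.6]
gripper_width: 0.636
```

```bash
python3 t.py
python3 - <<'E'
from h import *
x=grab('scene','s7.png')[...,::-1].astype(int)
d=x[...,2]-np.maximum(x[...,0],x[...,1]);p=np.argwhere(d[172:188,244:272]>15)+[172,244];print([(q[::-1].tolist(),x[q[0],q[1]].tolist()) for q in p])
E
```

```text
56.0 [-2.15  3.11  1.49] 0.75
[]
```

Call:
jog_arm([
  [0,0,0,0],
  [0,0,0,0],
  [0,0,0,0],
  [0,0,0,0],
  [0,0,-0.0,0],
], fingers=1)

```text
time: 18.35
tool_pos: [0.6249, -0.0021, 0.1044]
tool_rot: [0.0, 0.883, 0.469, 0.0]
contact_force: [1.4, -0.3, -0.2]
gripper_width: 1.001
```

Call:
jog_arm([
  [0,0,-0.035,0],
  [0,0,-0.07,0],
  [0,0,-0.09,0],
  [0,0,-0.09,0],
  [0,0,-0.09,0],
])

```text
time: 18.77
tool_pos: [0.6258, -0.0022, 0.1964]
tool_rot: [0.001, 0.883, 0.469, 0.002]
contact_force: [0.1, 0.5, -0.5]
gripper_width: 1.001
```

```bash
python3 t.py
python3 - <<'E'
from h import *
im=grab('scene','s8.png');x=im[...,::-1].astype(int)
d=x[...,2]-np.maximum(x[...,0],x[...,1]);p=np.argwhere(d[172:190,244:272]>15)+[172,244];print([(q[::-1].tolist(),x[q[0],q[1]].tolist()) for q in p])
for a in(-115,-120,-130,-140): t=np.radians(a);print(a,proj('scene',(.6251+.0255*np.cos(t),-.0026+.0255*np.sin(t),.138)).round(1))
print('head top',proj('scene',(.6251,-.0026,.170)))
cv2.imwrite('pics/s8c.png',cv2.resize(im[150:210,230:290,::-1],(600,600),interpolation=cv2.INTER_CUBIC))
E
```

```text
56.0 [-0.01  0.04 -0.05] 0.0
[([263, 175], [112, 118, 151]), ([263, 176], [90, 95, 145]), ([270, 180], [158, 165, 188]), ([251, 181], [188, 198, 214]), ([255, 186], [210, 217, 233])]
-115 [265.9 177.7]
-120 [266.4 178.2]
-130 [267.3 179.3]
-140 [267.9 180.5]
head top [257.11312828 173.36113501]
```

View pics/s8c.png

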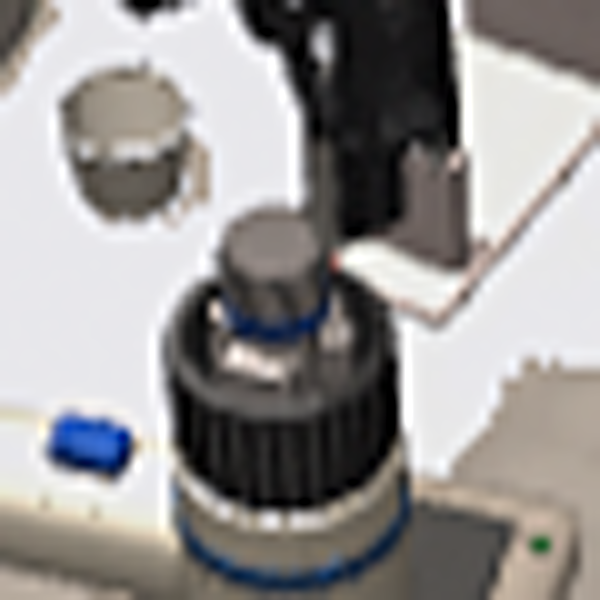

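Call:
jog_arm([
  [0,0,0.02,-7],
  [0,0,0.04,-14],
  [0,0,0.06,-21],
  [0,0,0.08,-28],
  [0,0,0.09,-35],
])

```text
time: 19.23
tool_pos: [0.6212, -0.0019, 0.0983]
tool_rot: [-0.003, 0.699, 0.715, -0.003]
contact_force: [-0.5, 0.2, -0.3]
gripper_width: 1.002
```

Call:
jog_arm([
  [0,0,0,0],
  [0,0,0,0],
  [0,0,0,0],
])

```text
time: 19.48
tool_pos: [0.6243, -0.0024, 0.1038]
tool_rot: [-0.0, 0.702, 0.712, -0.0]
contact_force: [-0.2, 0.2, -0.1]
gripper_width: 1.0
```

Call:
jog_arm([
  [0,0,0,0],
  [0,0,0,0],
  [0,0,0,0],
  [0,0,0,0],
  [0,0,0,0],
], fingers=0)

```text
time: 19.9
tool_pos: [0.6246, -0.0024, 0.1057]
tool_rot: [0.0, 0.701, 0.713, -0.0]
contact_force: [-3.3, -0.9, 5.6]
gripper_width: 0.648
```

Call:
jog_arm([
  [0,0,0,7],
  [0,0,0,14],
  [0,0,0,20],
])

```text
time: 20.15
tool_pos: [0.6243, -0.0024, 0.1057]
tool_rot: [-0.0, 0.815, 0.579, -0.001]
contact_force: [-5.9, -0.0, 7.8]
gripper_width: 0.646
```

```bash
python3 t.py
```

```text
70.8 [0.14 1.03 0.92] 0.02
```

Call:
jog_arm([
  [0,0,0,7],
  [0,0,0,14],
])

```text
time: 20.32
tool_pos: [0.6226, -0.0044, 0.1055]
tool_rot: [0.001, 0.879, 0.477, -0.004]
contact_force: [-9.2, -1.1, 10.2]
gripper_width: 0.643
```

```bash
python3 t.py
```

```text
56.9 [-0.22  1.47  1.51] 0.26
```

Call:
jog_arm([
  [0,0,0,0],
  [0,0,0,0],
  [0,0,0,0],
  [0,0,0,0],
  [0,0,-0.0,0],
], fingers=1)

```text
time: 20.73
tool_pos: [0.6247, -0.0023, 0.1042]
tool_rot: [-0.0, 0.879, 0.477, 0.0]
contact_force: [0.5, -0.1, -0.0]
gripper_width: 1.002
```

Call:
jog_arm([
  [0,0,-0.035,0],
  [0,0,-0.07,0],
  [0,0,-0.11,0],
  [0,0,-0.12,0],
  [0,0,-0.12,0],
])

```text
time: 21.15
tool_pos: [0.6274, -0.0026, 0.2305]
tool_rot: [0.003, 0.879, 0.477, 0.004]
contact_force: [-0.3, 0.3, -0.2]
gripper_width: 0.998
```

```bash
python3 t.py
python3 - <<'E'
from h import *
im=grab('scene','s9.png');x=im[...,::-1].astype(int)
d=x[...,2]-np.maximum(x[...,0],x[...,1]);p=np.argwhere(d[172:190,244:272]>15)+[172,244];print([(q[::-1].tolist(),x[q[0],q[1]].tolist()) for q in p])
plan((.4234,-.0353,.13,159.7))
t=grab('top','t4.png')
cv2.imwrite('pics/t4c.png',cv2.convertScaleAbs(cv2.resize(t[110:290,140:440,::-1],None,fx=2.6,fy=2.6,interpolation=cv2.INTER_CUBIC),alpha=1.4))
E
```

```text
57.0 [ 0.   -0.06  0.01] 0.0
[([263, 175], [190, 199, 217]), ([254, 176], [223, 231, 247]), ([263, 176], [80, 84, 134]), ([269, 180], [153, 157, 173]), ([270, 180], [155, 162, 185])]
t 21.20 at [ 0.626  -0.0025  0.227 ] phi 57.0 w 0.999 F [ 0.7  0.3 -0.7] j [-7.  3. 93.  0. 84. 26.]
  [-0.0459, -0.0507, 0.0323, -34.2] x5
  [-0.0095, -0.0678, 0.0323, -34.2] x5
  [0.0303, -0.0613, 0.0323, -34.2] x5
  -- [ 0.4234 -0.0353  0.13  ] 159.7
```

Call:
jog_arm([
  [-0.04,-0.03,0.01,-3],
  [-0.08,-0.06,0.02,-6],
  [-0.11,-0.09,0.03,-10],
  [-0.13,-0.12,0.06,-13],
  [-0.138,-0.1521,0.097,-13],
])

```text
time: 21.67
tool_pos: [0.4415, -0.0399, 0.1465]
tool_rot: [0.0, 0.819, 0.574, -0.0]
contact_force: [0.2, -0.8, 0.4]
gripper_width: 0.999
```

Call:
jog_arm([
  [0,0,0,0],
  [0,0,0,0],
  [0,0,0,0],
  [0,0,0,0],
])

```text
time: 22.0
tool_pos: [0.4453, -0.0393, 0.1497]
tool_rot: [0.001, 0.819, 0.574, 0.001]
contact_force: [0.7, -0.1, 1.2]
gripper_width: 1.001
```

Run:
```python
from h import *
plan((.4234,-.0353,.13,70),(.4234,-.0353,.030,70))
t=grab('top','t5.png')
x=t[...,::-1].astype(int);d=x[...,2]-np.maximum(x[...,0],x[...,1]);p=np.argwhere(d[150:185,278:312]>18)+[150,278]
for q in p: w=onz('top',q[1],q[0],.138);print(q[::-1],x[q[0],q[1]],np.degrees(np.arctan2(w[1]+.0026,w[0]-.6251)).round(1))
a=t[115:190,255:335,::-1];b=cv2.imread('pics/scene0.png')
cv2.imwrite('pics/t5c.png',cv2.convertScaleAbs(cv2.resize(t[146:196,266:326,::-1],(720,600),interpolation=cv2.INTER_CUBIC),alpha=1.6))
```

```text
t 22.00 at [ 0.4453 -0.0393  0.1497] phi 70.0 w 1.001 F [ 0.7 -0.1  1.2] j [-15. -19. 120.   0.  79.   5.]
  [-0.0037, -0.0220, 0.0197, -0.0] x1
  -- [ 0.4234 -0.0353  0.13  ] 70
  [0.0000, 0.0000, 0.1000, 0.0] x3
  -- [ 0.4234 -0.0353  0.03  ] 70
[306 166] [56 58 81] -86.3
[307 166] [48 50 76] -86.6
[306 167] [ 28  34 122] -91.4
[307 167] [ 43  49 125] -91.3
[306 168] [30 33 76] -96.5
[307 168] [27 30 79] -96.0
```

View pics/t5c.png

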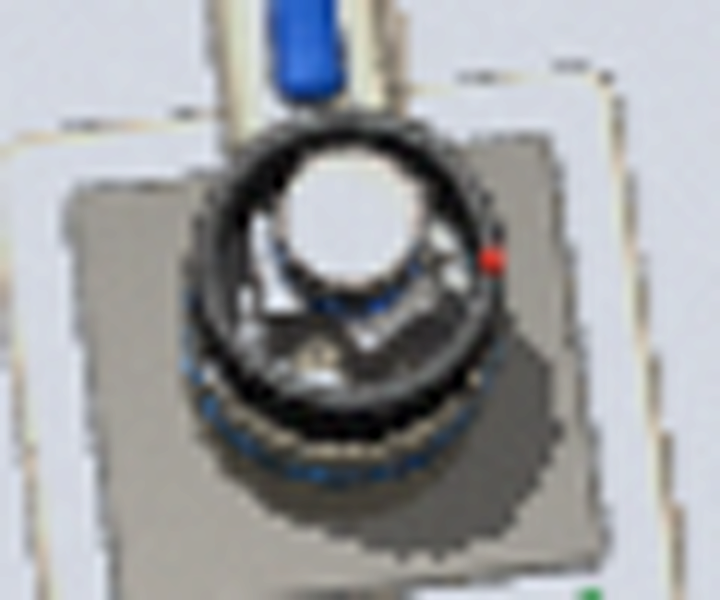

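The mark on the sleeve now sits at about -91° and started near 0°, so it turned about 1.6 rad plus the start offset. That may not be fully tight. I'll re-grip and watch the mark while turning.

Call:
jog_arm([
  [0.02,0.04,-0.03,-7],
  [0.04,0.07,-0.055,-14],
  [0.06,0.1,-0.075,-21],
  [0.08,0.13,-0.08,-28],
  [0.096,0.1564,-0.08,-35],
])

```text
time: 22.47
tool_pos: [0.6289, -0.0018, 0.2339]
tool_rot: [0.004, 0.606, 0.795, 0.002]
contact_force: [0.7, -0.4, 0.9]
gripper_width: 0.999
```

Call:
jog_arm([
  [0,0,0,-5],
  [0,0,0,-10],
  [0,0,0,-15],
  [0,0,0,-15],
  [0,0,0,-15],
])

```text
time: 22.88
tool_pos: [0.6249, -0.0023, 0.2293]
tool_rot: [0.001, 0.501, 0.865, 0.0]
contact_force: [-0.2, 0.8, 0.5]
gripper_width: 0.998
```

Run:
```python
from h import *
plan((.6251,-.0026,.104,120))
```

```text
t 22.88 at [ 0.6249 -0.0023  0.2293] phi 119.9 w 0.998 F [-0.2  0.8  0.5] j [ -7.   3.  93.  -0.  84. -37.]
  [-0.0004, 0.0000, 0.1253, -0.1] x4
  -- [ 0.6251 -0.0026  0.104 ] 120
```

Call:
jog_arm([
  [0,0,0.03,0],
  [0,0,0.06,0],
  [0,0,0.09,0],
  [0,0,0.115,0],
  [0,0,0.126,0],
])

```text
time: 23.3
tool_pos: [0.6215, -0.0021, 0.0984]
tool_rot: [-0.002, 0.501, 0.865, -0.001]
contact_force: [0.2, -0.9, -0.2]
gripper_width: 1.002
```

Call:
jog_arm([
  [0,0,0,0],
  [0,0,0,0],
  [0,0,0,0],
])

```text
time: 23.55
tool_pos: [0.6249, -0.0025, 0.1045]
tool_rot: [0.002, 0.5, 0.866, 0.001]
contact_force: [-0.1, 0.0, 0.6]
gripper_width: 0.999
```

Call:
jog_arm([
  [0,0,0,0],
  [0,0,0,0],
  [0,0,0,0],
  [0,0,0,0],
  [0,0,0,0],
], fingers=0)

```text
time: 23.97
tool_pos: [0.6251, -0.0019, 0.1045]
tool_rot: [0.002, 0.5, 0.866, 0.001]
contact_force: [-0.6, 2.3, 5.2]
gripper_width: 0.648
```

```bash
cat >> h.py <<'E'
def mark(fn):
    x=grab('scene',fn)[...,::-1].astype(int);d=x[...,2]-np.maximum(x[...,0],x[...,1]);p=np.argwhere(d[172:184,244:270]>15)+[172,244];print([(q[::-1].tolist(),x[q[0],q[1]].tolist()) for q in p])
E
python3 t.py; python3 -c "
from h import *
mark('m1.png')"
```

```text
120.0 [ 0.44 -0.39 -0.02] -0.01
[([263, 175], [222, 231, 251]), ([263, 176], [91, 97, 150])]
```

Call:
jog_arm([
  [0,0,0,4],
  [0,0,0,8],
  [0,0,0,12],
])

```text
time: 24.27
tool_pos: [0.6249, -0.002, 0.1045]
tool_rot: [0.002, 0.588, 0.809, 0.001]
contact_force: [-0.1, 2.5, 6.8]
gripper_width: 0.643
```

```bash
python3 t.py; python3 -c "
from h import *
mark('m2.png')"
```

```text
107.9 [ 0.36 -0.22  0.74] 0.05
[]
```

Call:
jog_arm([
  [0,0,0,4],
  [0,0,0,8],
  [0,0,0,12],
])

```text
time: 24.57
tool_pos: [0.6249, -0.0029, 0.1045]
tool_rot: [0.002, 0.669, 0.744, 0.0]
contact_force: [1.6, -4.8, 4.2]
gripper_width: 0.643
```

```bash
python3 t.py; python3 -c "
from h import *
mark('m3.png')
a=[cv2.resize(cv2.imread('pics/m%d.png'%i)[150:200,235:285],(260,260),interpolation=cv2.INTER_CUBIC) for i in(1,2,3)];cv2.imwrite('pics/m.png',np.hstack(a))"
```

```text
96.1 [-0.83 -0.14  1.54] 0.91
[]
```

View pics/m.png

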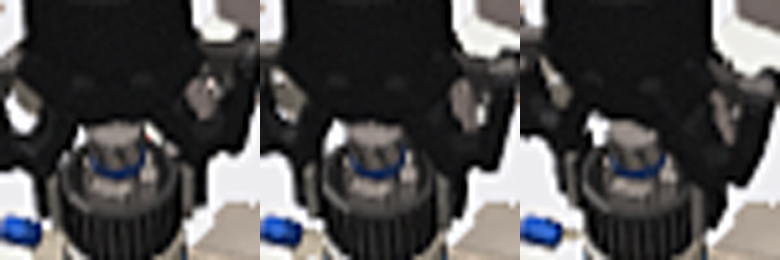

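Call:
jog_arm([
  [0,0,0,0],
  [0,0,0,0],
  [0,0,0,0],
])

```text
time: 24.87
tool_pos: [0.6248, -0.003, 0.1044]
tool_rot: [0.002, 0.668, 0.744, 0.0]
contact_force: [1.3, -0.8, 4.6]
gripper_width: 0.647
```

```bash
python3 t.py
```

```text
96.2 [-0.25 -0.08  0.94] 0.91
```

Call:
jog_arm([
  [0,0,0,3],
  [0,0,0,6],
])

```text
time: 25.03
tool_pos: [0.6247, -0.0047, 0.1045]
tool_rot: [0.003, 0.706, 0.708, -0.001]
contact_force: [0.7, 4.1, 6.1]
gripper_width: 0.635
```

```bash
python3 t.py
```

```text
90.2 [0.26 0.05 1.13] 1.03
```

Call:
jog_arm([
  [0,0,0,0],
  [0,0,0,0],
  [0,0,0,0],
])

```text
time: 25.28
tool_pos: [0.6247, -0.0044, 0.1045]
tool_rot: [0.003, 0.706, 0.708, -0.001]
contact_force: [-0.2, -4.8, 6.5]
gripper_width: 0.64
```

```bash
python3 t.py
```

```text
90.1 [-0.91  0.11  0.77] 0.79
```

Call:
jog_arm([
  [0,0,0,-2],
  [0,0,0,-4],
])

```text
time: 25.45
tool_pos: [0.6249, -0.0044, 0.1045]
tool_rot: [0.003, 0.681, 0.732, -0.0]
contact_force: [1.5, -5.2, 4.8]
gripper_width: 0.637
```

```bash
python3 t.py
```

```text
94.2 [-0.85 -0.08  0.52] 0.87
```

Call:
jog_arm([
  [0,0,0,-2],
  [0,0,0,-4],
])

```text
time: 25.62
tool_pos: [0.6251, -0.0044, 0.1045]
tool_rot: [0.003, 0.655, 0.756, -0.0]
contact_force: [2.6, -4.7, 4.2]
gripper_width: 0.636
```

```bash
python3 t.py
```

```text
98.1 [-0.83 -0.18  0.36] 0.69
```

Call:
jog_arm([
  [0,0,0,0],
  [0,0,0,0],
  [0,0,0,0],
  [0,0,0,0],
  [0,0,0,0],
], fingers=1)

```text
time: 26.03
tool_pos: [0.6229, -0.0021, 0.1017]
tool_rot: [-0.0, 0.656, 0.755, -0.0]
contact_force: [-1.2, -0.1, 0.2]
gripper_width: 0.999
```

Call:
jog_arm([
  [0,0,0,-7],
  [0,0,0,-14],
  [0,0,0,-21],
  [0,0,0,-28],
  [0,0,0,-35],
])

```text
time: 26.45
tool_pos: [0.6231, -0.0021, 0.1019]
tool_rot: [-0.0, 0.396, 0.918, -0.0]
contact_force: [-0.8, 0.0, 0.3]
gripper_width: 0.999
```

Call:
jog_arm([
  [0,0,0,-7],
  [0,0,0,-10],
  [0,0,0,-10],
])

```text
time: 26.7
tool_pos: [0.6231, -0.0021, 0.1019]
tool_rot: [-0.0, 0.317, 0.948, -0.0]
contact_force: [0.8, 0.1, 0.5]
gripper_width: 1.0
```

```bash
python3 t.py; python3 -c "
from h import *
plan();mark('m4.png')"
```

```text
143.0 [ 0.03 -0.02 -0.04] -0.42
t 26.70 at [ 0.6231 -0.0021  0.1019] phi 143.0 w 1.000 F [0.8 0.1 0.5] j [ -7.   9.  99.   0.  72. -60.]
[([263, 175], [207, 217, 237]), ([263, 176], [87, 92, 145]), ([269, 180], [163, 168, 185])]
```

Call:
jog_arm([
  [0,0,0,0],
  [0,0,0,0],
  [0,0,0,0],
  [0,0,0,0],
  [0,0,0,0],
], fingers=0)

```text
time: 27.17
tool_pos: [0.6242, -0.001, 0.1029]
tool_rot: [0.001, 0.318, 0.948, 0.001]
contact_force: [2.9, 4.4, 1.5]
gripper_width: 0.633
```

Call:
jog_arm([
  [0,0,0,5],
  [0,0,0,10],
])

```text
time: 27.33
tool_pos: [0.6242, -0.0009, 0.1029]
tool_rot: [0.001, 0.4, 0.917, 0.001]
contact_force: [1.8, 5.5, 1.0]
gripper_width: 0.629
```

```bash
python3 t.py; python3 -c "
from h import *
mark('m5.png')"
```

```text
132.8 [ 0.68 -0.3   0.66] -0.2
[([264, 175], [222, 231, 248]), ([263, 176], [102, 107, 158]), ([264, 176], [86, 93, 178]), ([263, 177], [16, 16, 92]), ([264, 177], [10, 11, 92]), ([265, 177], [102, 104, 123])]
```

Call:
jog_arm([
  [0,0,0,5],
  [0,0,0,10],
])

```text
time: 27.55
tool_pos: [0.6243, -0.0009, 0.1029]
tool_rot: [0.001, 0.478, 0.878, 0.001]
contact_force: [3.0, 4.8, 0.9]
gripper_width: 0.629
```

```bash
python3 t.py; python3 -c "
from h import *
mark('m6.png')
for i in(4,5,6): print(cv2.imread('pics/m%d.png'%i)[174:179,258:270].tolist()) if 0 else None"
```

```text
122.9 [ 0.72 -0.34  1.  ] 0.08
[([265, 176], [170, 176, 209]), ([266, 176], [57, 58, 74]), ([264, 177], [63, 67, 100]), ([265, 177], [111, 116, 200]), ([266, 177], [41, 42, 81]), ([264, 178], [16, 16, 36]), ([265, 178], [17, 18, 98]), ([266, 178], [40, 40, 61])]
```

The sleeve follows the grip to about 20° beyond its rest mark, with torque rising like a spring, and settles back to the same mark each time. The jaws are therefore clamped on the shank, 0.15–0.2 rad past contact and held by sleeve friction. I'll ease off gently, release and go to the batteries.

Call:
jog_arm([
  [0,0,0,-3],
  [0,0,0,-6],
  [0,0,0,-9],
  [0,0,0,-12],
  [0,0,0,-14],
])

```text
time: 28.02
tool_pos: [0.6242, -0.001, 0.1029]
tool_rot: [0.001, 0.365, 0.931, 0.001]
contact_force: [2.1, 5.5, 2.1]
gripper_width: 0.629
```

```bash
python3 t.py
```

```text
137.1 [ 0.66 -0.29  0.1 ] 0.37
```

Call:
jog_arm([
  [0,0,0,0],
  [0,0,0,0],
  [0,0,0,0],
  [0,0,0,0],
  [0,0,0,0],
], fingers=1)

```text
time: 28.43
tool_pos: [0.6232, -0.0025, 0.1021]
tool_rot: [-0.0, 0.367, 0.93, -0.0]
contact_force: [-0.3, -0.3, 0.8]
gripper_width: 0.999
```

Call:
jog_arm([
  [0,0,-0.03,0],
  [0,0,-0.06,0],
  [0,0,-0.1,7],
  [0,0,-0.12,14],
  [0,0,-0.12,21],
])

```text
time: 28.85
tool_pos: [0.6266, -0.0029, 0.2302]
tool_rot: [0.006, 0.533, 0.846, 0.003]
contact_force: [0.8, 0.1, 0.3]
gripper_width: 0.996
```

Run:
```python
from h import *
mark('m7.png')
plan((.4234,-.0353,.13,70))
```

```text
[([263, 175], [191, 199, 218]), ([254, 176], [217, 225, 241]), ([263, 176], [81, 86, 135]), ([269, 180], [153, 158, 174])]
t 28.90 at [ 0.6254 -0.0027  0.227 ] phi 115.4 w 1.001 F [ 0.2 -0.4  0. ] j [ -7.   3.  93.  -0.  84. -32.]
  [0.0286, -0.0982, 0.0485, 22.7] x4
  [-0.0115, -0.1017, 0.0485, 22.7] x4
  -- [ 0.4234 -0.0353  0.13  ] 70
```

Call:
jog_arm([
  [0.007,-0.024,0.012,5],
  [0.014,-0.049,0.024,11],
  [0.021,-0.074,0.036,17],
  [0.0286,-0.0982,0.0485,22.7],
])

```text
time: 29.23
tool_pos: [0.5207, -0.0198, 0.1719]
tool_rot: [-0.001, 0.688, 0.726, -0.001]
contact_force: [0.3, -0.9, -0.0]
gripper_width: 1.004
```

Call:
jog_arm([
  [-0.003,-0.025,0.012,5],
  [-0.006,-0.05,0.024,11],
  [-0.009,-0.075,0.036,17],
  [-0.0115,-0.1017,0.0485,22.7],
  [-0.0115,-0.1017,0.0485,22.7],
])

```text
time: 29.65
tool_pos: [0.4146, -0.0361, 0.119]
tool_rot: [-0.004, 0.817, 0.577, -0.004]
contact_force: [0.4, 0.5, -0.6]
gripper_width: 0.997
```

Call:
jog_arm([
  [0,0,0,0],
  [0,0,0,0],
  [0,0,0,0],
  [0,0,0,0],
])

```text
time: 29.98
tool_pos: [0.423, -0.0371, 0.1263]
tool_rot: [0.001, 0.816, 0.578, 0.001]
contact_force: [0.2, 1.2, -0.6]
gripper_width: 0.997
```

```bash
cat > b.py <<'E'
from h import *
import sys
def tops(n,z=.06):
    im=cams.grab_frame(n);g=cv2.cvtColor(im,cv2.COLOR_RGB2GRAY);hs=cv2.cvtColor(im,cv2.COLOR_RGB2HSV)
    lo,hi=(60,118) if n=='top' else (100,200)
    m=((g>lo)&(g<hi)&(hs[...,1]<60)).astype(np.uint8);k,l,s,c=cv2.connectedComponentsWithStats(m,connectivity=4)
    for i in range(1,k):
        if 120<s[i,4]<420:
            p=np.argwhere(l==i)[:,::-1];q=np.array([onz(n,u,v,z)[:2] for u,v in p],np.float32)*1000;r=cv2.minAreaRect(q);w=sorted(r[1])
            if 22<w[0]<36 and 38<w[1]<54 and s[i,4]>.75*len(p):
                bx=cv2.boxPoints(r);e=max([bx[1]-bx[0],bx[2]-bx[1]],key=np.linalg.norm);print(n,np.round(c[i]),np.round(r[0],1),np.round(w,1),'long',np.degrees(np.arctan2(e[1],e[0])).round(1)%180)
for n in('top','scene'):tops(n)
E
python3 b.py
python3 - <<'E'
from h import *
plan((.4234,-.0353,.030,70))
E
```

```text
top [287.  45.] [944.5  14.1] [23.2 53.6] long 90.0
top [359. 127.] [ 740.2 -154.5] [28.6 48.3] long 167.4
t 30.03 at [ 0.4229 -0.037   0.1261] phi 70.6 w 0.998 F [ 0.4 -0.2 -1.1] j [-15. -21. 124.   0.  77.   4.]
  [0.0018, -0.0001, 0.0961, 0.6] x3
  -- [ 0.4234 -0.0353  0.03  ] 70Traceback (most recent call last):
  File "b.py", line 12, in <module>
    for n in('top','scene'):tops(n)
                            ~~~~^^^
  File "b.py", line 9, in tops
    p=np.argwhere(l==i)[:,::-1];q=np.array([onz(n,u,v,z)[:2] for u,v in p],np.float32)*1000;r=cv2.minAreaRect(q);w=sorted(r[1])
                                            ~~~^^^^^^^^^
  File "h.py", line 9, in onz
    o,d=ray(n,u,v); return o+d*(z-o[2])/d[2]
        ~~~^^^^^^^
  File "h.py", line 6, in ray
    c=cams.get_calibration(n);K=np.array(c['camera_matrix']);T=np.array(c['cam_to_world'])
ValueError: time passes only in moves, steps and waits
```

```bash
sed -i 's/^def ray/import functools\n_cal=functools.lru_cache(None)(cams.get_calibration)\ndef ray/; s/c=cams.get_calibration(n)/c=_cal(n)/' h.py; sed -i 's/&(hs\[...,1\]<60)//; s/120<s\[i,4\]<420/100<s[i,4]<600/' b.py; python3 b.py
```

```text
top [287.  45.] [944.5  14.1] [23.2 53.6] long 90.0
top [359. 127.] [ 740.2 -154.5] [28.6 48.3] long 167.4
top [288. 130.] [731.1  11.7] [22.7 43.9] long 103.7
top [162. 257.] [429.6 299.6] [27.2 43.3] long 79.0
top [261. 260.] [423.7  71.9] [27.4 43.5] long 85.5
scene [258. 203.] [628.6  -6.2] [28.9 51. ] long 32.2
scene [321. 251.] [424.5  70. ] [27.3 48.5] long 85.7
scene [279. 332.] [430.3 300.1] [27.9 44.4] long 79.8
```

Call:
jog_arm([
  [0.0018,0,0.025,0.6],
  [0.0018,0,0.05,0.6],
  [0.0018,0,0.075,0.6],
  [0.0018,0,0.096,0.6],
  [0.0018,0,0.096,0.6],
])

```text
time: 30.55
tool_pos: [0.4188, -0.0342, 0.0249]
tool_rot: [-0.003, 0.819, 0.574, -0.003]
contact_force: [-0.8, -0.4, 0.1]
gripper_width: 1.001
```

Call:
jog_arm([
  [0,0,0,0],
  [0,0,0,0],
  [0,0,0,0],
  [0,0,0,0],
  [0,0,0,0],
], fingers=0)

```text
time: 30.97
tool_pos: [0.424, -0.0357, 0.0312]
tool_rot: [0.002, 0.819, 0.573, 0.001]
contact_force: [1.1, 0.2, 8.0]
gripper_width: 0.456
```

Call:
jog_arm([
  [0,0,-0.02,0],
  [0,0,-0.04,0],
  [0,0,-0.07,0],
  [0,0,-0.1,0],
  [0,0,-0.11,0],
])

```text
time: 31.38
tool_pos: [0.4247, -0.0358, 0.1442]
tool_rot: [0.003, 0.819, 0.573, 0.003]
contact_force: [0.4, -0.9, -0.7]
gripper_width: 0.452
```

Run:
```python
from h import *
plan((.6237,.1957,.14,86.8))
```

```text
t 31.38 at [ 0.4247 -0.0358  0.1442] phi 70.0 w 0.452 F [ 0.4 -0.9 -0.7] j [-15. -23. 123.   0.  79.   5.]
  [0.1428, 0.0539, 0.0021, -8.4] x4
  [0.1334, 0.0742, 0.0021, -8.4] x4
  -- [0.6237 0.1957 0.14  ] 86.8
```

Call:
jog_arm([
  [0.035,0.013,0,-2],
  [0.07,0.026,0,-4],
  [0.105,0.04,0,-6],
  [0.1428,0.0539,0,-8.4],
  [0.1428,0.0539,0,-8.4],
])

```text
time: 31.8
tool_pos: [0.5243, 0.0847, 0.1379]
tool_rot: [-0.001, 0.773, 0.634, 0.001]
contact_force: [-0.5, -0.7, -1.3]
gripper_width: 0.46
```

Call:
jog_arm([
  [0.033,0.018,0,-2],
  [0.066,0.037,0,-4],
  [0.1,0.056,0,-6],
  [0.125,0.07,0,-8.4],
  [0.1334,0.0742,0,-8.4],
])

```text
time: 32.22
tool_pos: [0.6227, 0.1989, 0.138]
tool_rot: [-0.0, 0.726, 0.688, 0.0]
contact_force: [-1.1, -0.0, -1.5]
gripper_width: 0.456
```

Call:
jog_arm([
  [0,0,0,0],
  [0,0,0,0],
  [0,0,0,0],
  [0,0,0,0],
  [0,0,0,0],
])

```text
time: 32.63
tool_pos: [0.6207, 0.1952, 0.1391]
tool_rot: [-0.0, 0.727, 0.687, -0.0]
contact_force: [0.2, 0.2, -2.3]
gripper_width: 0.457
```

Call:
jog_arm([
  [0,0,0.01,0],
  [0,0,0.02,0],
  [0,0,0.03,0],
  [0,0,0.03,0],
  [0,0,0.03,0],
])

```text
time: 33.05
tool_pos: [0.6201, 0.1959, 0.107]
tool_rot: [-0.001, 0.727, 0.687, -0.001]
contact_force: [0.0, -0.1, -1.8]
gripper_width: 0.459
```

Call:
jog_arm([
  [0,0,0,0],
  [0,0,0,0],
  [0,0,0,0],
  [0,0,0,0],
  [0,0,0,0],
])

```text
time: 33.47
tool_pos: [0.6216, 0.1963, 0.1097]
tool_rot: [0.0, 0.727, 0.687, 0.0]
contact_force: [0.5, -0.1, -1.1]
gripper_width: 0.456
```

```bash
python3 - <<'E'
from h import *
plan((.6237,.1957,.050,86.8))
g=grab('scene','b3.png')
E
python3 b.py
```

```text
t 33.47 at [0.6216 0.1963 0.1097] phi 86.8 w 0.456 F [ 0.5 -0.1 -1.1] j [11. 12. 94.  0. 73. 14.]
  [-0.0005, 0.0021, 0.0597, -0.0] x2
  -- [0.6237 0.1957 0.05  ] 86.8
top [287.  45.] [944.5  14.1] [23.2 53.6] long 90.0
top [288. 130.] [730.9  11.6] [22.1 43.9] long 103.7
top [262. 260.] [423.3  71.6] [25.1 43.6] long 90.2
scene [279. 332.] [430.3 300.1] [27.9 44.4] long 79.8
scene [ 88. 404.] [693.1 577.8] [23.8 44.5] long 179.7
```

Call:
jog_arm([
  [-0.0005,0.0021,0,0],
  [-0.0005,0.0021,0.012,0],
  [-0.0005,0.0021,0.024,0],
  [-0.0005,0.0021,0.036,0],
  [-0.0005,0.0021,0.045,0],
])

```text
time: 34.03
tool_pos: [0.6219, 0.1953, 0.061]
tool_rot: [-0.001, 0.727, 0.687, -0.002]
contact_force: [-0.0, 0.3, -2.2]
gripper_width: 0.455
```

Call:
jog_arm([
  [0,0,0.005,0],
  [0,0,0.01,0],
  [0,0,0.015,0],
  [0,0,0.019,0],
  [0,0,0.021,0],
])

```text
time: 34.45
tool_pos: [0.6233, 0.1956, 0.0427]
tool_rot: [-0.0, 0.727, 0.687, -0.0]
contact_force: [0.1, -0.2, -2.3]
gripper_width: 0.459
```

Call:
jog_arm([
  [0,0,0,0],
  [0,0,0,0],
  [0,0,0,0],
])

```text
time: 34.7
tool_pos: [0.6238, 0.1957, 0.0438]
tool_rot: [0.0, 0.727, 0.687, 0.0]
contact_force: [0.3, -0.5, -0.7]
gripper_width: 0.459
```

Call:
jog_arm([
  [0,0,0.001,0],
  [0,0,0.002,0],
  [0,0,0.003,0],
  [0,0,0.0035,0],
  [0,0,0.0035,0],
])

```text
time: 35.12
tool_pos: [0.6238, 0.1957, 0.0413]
tool_rot: [0.0, 0.727, 0.687, 0.0]
contact_force: [-3.5, -1.2, 4.6]
gripper_width: 0.456
```

Call:
jog_arm([
  [0,0,0,0],
  [0,0,0,0],
  [0,0,0,0],
  [0,0,0,0],
  [0,0,0,0],
], fingers=1)

```text
time: 35.53
tool_pos: [0.6233, 0.1956, 0.0395]
tool_rot: [-0.0, 0.727, 0.687, -0.0]
contact_force: [-1.0, 0.0, 0.8]
gripper_width: 0.998
```

Call:
jog_arm([
  [0,0,-0.03,0],
  [0,0,-0.06,0],
  [0,0,-0.09,0],
  [0,0,-0.1,0],
  [0,0,-0.1,0],
])

```text
time: 35.95
tool_pos: [0.6259, 0.1961, 0.1442]
tool_rot: [0.002, 0.727, 0.687, 0.003]
contact_force: [-0.1, 0.1, 0.4]
gripper_width: 0.999
```

Run:
```python
from h import *
plan((.4236,.0718,.13,85.8))
```

```text
t 35.95 at [0.6259 0.1961 0.1442] phi 86.8 w 0.999 F [-0.1  0.1  0.4] j [11. 11. 93.  0. 76. 14.]
  [-0.0677, -0.0975, 0.0071, 0.5] x3
  [-0.0686, -0.0969, 0.0071, 0.5] x3
  -- [0.4236 0.0718 0.13  ] 85.8
```

Call:
jog_arm([
  [-0.02,-0.03,0.002,0],
  [-0.04,-0.06,0.004,0],
  [-0.0677,-0.0975,0.007,0.5],
  [-0.0677,-0.0975,0.007,0.5],
])

```text
time: 36.28
tool_pos: [0.5137, 0.1311, 0.1258]
tool_rot: [-0.004, 0.73, 0.683, -0.006]
contact_force: [-0.3, 0.7, -1.4]
gripper_width: 0.999
```

Call:
jog_arm([
  [-0.02,-0.03,0.002,0],
  [-0.04,-0.06,0.004,0],
  [-0.06,-0.085,0.007,0.5],
  [-0.0686,-0.0969,0.007,0.5],
  [-0.0686,-0.0969,0.007,0.5],
])

```text
time: 36.7
tool_pos: [0.4178, 0.0704, 0.1228]
tool_rot: [-0.001, 0.733, 0.68, -0.002]
contact_force: [-0.1, -0.2, -0.0]
gripper_width: 1.001
```

Call:
jog_arm([
  [0,0,0,0],
  [0,0,0,0],
  [0,0,0,0],
  [0,0,0,0],
])

```text
time: 37.03
tool_pos: [0.4218, 0.0717, 0.1257]
tool_rot: [-0.0, 0.732, 0.681, -0.0]
contact_force: [0.4, 1.0, 0.2]
gripper_width: 1.0
```

```bash
python3 b.py
python3 - <<'E'
from h import *
plan((.4236,.0718,.031,85.8))
E
```

```text
top [287.  45.] [944.5  14.1] [23.2 53.6] long 90.0
top [359. 127.] [ 740.2 -154.5] [28.6 48.3] long 167.4
top [288. 130.] [731.1  11.7] [22.7 43.9] long 103.7
top [209. 173.] [626.3 197.2] [26.4 42.8] long 90.1
top [162. 257.] [429.6 299.6] [27.2 43.3] long 79.0
scene [221. 260.] [629.7 190.6] [28.3 44.9] long 86.4
scene [279. 332.] [430.3 300.1] [27.9 44.4] long 79.8
scene [ 88. 404.] [693.1 577.8] [23.8 44.5] long 179.7
t 37.13 at [0.4216 0.0716 0.1256] phi 85.8 w 0.997 F [ 0.  -0.3  0. ] j [ -0. -21. 124.   0.  77.   4.]
  [0.0003, 0.0020, 0.0946, 0.0] x3
  -- [0.4236 0.0718 0.031 ] 85.8
```

Call:
jog_arm([
  [0.0003,0.002,0.025,0],
  [0.0003,0.002,0.05,0],
  [0.0003,0.002,0.075,0],
  [0.0003,0.002,0.094,0],
  [0.0003,0.002,0.094,0],
])

```text
time: 37.55
tool_pos: [0.4196, 0.0716, 0.0274]
tool_rot: [-0.003, 0.733, 0.681, -0.003]
contact_force: [-0.7, -0.5, 0.0]
gripper_width: 1.0
```

Call:
jog_arm([
  [0,0,0,0],
  [0,0,0,0],
  [0,0,0,0],
  [0,0,0,0],
  [0,0,0,0],
], fingers=0)

```text
time: 37.97
tool_pos: [0.4247, 0.0715, 0.0336]
tool_rot: [0.001, 0.733, 0.681, 0.001]
contact_force: [-1.2, -0.1, 5.5]
gripper_width: 0.458
```

Call:
jog_arm([
  [0,0,-0.02,0],
  [0,0,-0.04,0],
  [0,0,-0.06,0],
  [0,0,-0.08,0],
  [0,0,-0.09,0],
])

```text
time: 38.38
tool_pos: [0.4244, 0.0715, 0.1246]
tool_rot: [0.002, 0.733, 0.681, 0.002]
contact_force: [0.4, 0.2, -2.1]
gripper_width: 0.457
```

Run:
```python
from h import *
plan((.5238,.2012,.11,86.8))
```

```text
t 38.38 at [0.4244 0.0715 0.1246] phi 85.8 w 0.457 F [ 0.4  0.2 -2.1] j [ -0. -20. 124.  -0.  76.   4.]
  [0.1367, 0.0896, 0.0146, -1.0] x5
  -- [0.5238 0.2012 0.11  ] 86.8
```

Call:
jog_arm([
  [0.03,0.02,0,0],
  [0.06,0.04,0,0],
  [0.09,0.06,0,-0.5],
  [0.12,0.08,0.007,-1],
  [0.1367,0.0896,0.0146,-1],
])

```text
time: 38.8
tool_pos: [0.5249, 0.2039, 0.1075]
tool_rot: [0.0, 0.726, 0.688, 0.002]
contact_force: [-0.2, -0.2, -1.5]
gripper_width: 0.455
```

Call:
jog_arm([
  [0,0,0,0],
  [0,0,0,0],
  [0,0,0,0],
  [0,0,0,0],
  [0,0,0,0],
])

```text
time: 39.22
tool_pos: [0.5223, 0.2004, 0.1074]
tool_rot: [0.0, 0.727, 0.687, 0.0]
contact_force: [-0.3, 0.7, -1.8]
gripper_width: 0.459
```

Run:
```python
from h import *
plan((.5238,.2012,.0485,86.8))
```

```text
t 39.22 at [0.5223 0.2004 0.1074] phi 86.7 w 0.459 F [-0.3  0.7 -1.8] j [ 13.   0. 107.  -0.  72.  17.]
  [0.0009, 0.0015, 0.0589, -0.1] x2
  -- [0.5238 0.2012 0.0485] 86.8
```

Call:
jog_arm([
  [0.0009,0.0015,0,0],
  [0.0009,0.0015,0.012,0],
  [0.0009,0.0015,0.024,0],
  [0.0009,0.0015,0.036,0],
  [0.0009,0.0015,0.045,0],
])

```text
time: 39.63
tool_pos: [0.5226, 0.2016, 0.0593]
tool_rot: [-0.001, 0.727, 0.687, -0.001]
contact_force: [-0.3, -0.1, -2.7]
gripper_width: 0.451
```

Call:
jog_arm([
  [0,0,0.005,0],
  [0,0,0.01,0],
  [0,0,0.015,0],
  [0,0,0.017,0],
  [0,0,0.017,0],
])

```text
time: 40.05
tool_pos: [0.5238, 0.202, 0.0446]
tool_rot: [-0.0, 0.727, 0.687, -0.0]
contact_force: [0.1, 0.1, -2.2]
gripper_width: 0.454
```

Call:
jog_arm([
  [0,0,0.001,0],
  [0,0,0.002,0],
  [0,0,0.003,0],
  [0,0,0.0035,0],
  [0,0,0.0035,0],
])

```text
time: 40.47
tool_pos: [0.5247, 0.2022, 0.0437]
tool_rot: [0.0, 0.727, 0.687, 0.0]
contact_force: [-5.1, -1.6, 7.5]
gripper_width: 0.457
```

Contact came at TCP z 0.0437, which is the expected seated height. Releasing and going to battery 1.

Call:
jog_arm([
  [0,0,0,0],
  [0,0,0,0],
  [0,0,0,0],
  [0,0,0,0],
  [0,0,0,0],
], fingers=1)

```text
time: 40.88
tool_pos: [0.5241, 0.202, 0.0415]
tool_rot: [0.0, 0.727, 0.687, 0.0]
contact_force: [-0.3, -0.0, 0.4]
gripper_width: 1.003
```

Call:
jog_arm([
  [0,0,-0.03,0],
  [0,0,-0.06,0],
  [0,0,-0.08,0],
  [0,0,-0.09,0],
  [0,0,-0.09,0],
])

```text
time: 41.3
tool_pos: [0.5259, 0.2025, 0.1346]
tool_rot: [0.001, 0.727, 0.687, 0.002]
contact_force: [0.3, 0.2, 0.6]
gripper_width: 1.0
```

Run:
```python
from h import *
plan((.4297,.2998,.13,79.8))
```

```text
t 41.30 at [0.5259 0.2025 0.1346] phi 86.8 w 1.000 F [0.3 0.2 0.6] j [ 13.  -1. 106.   0.  75.  17.]
  [0.0918, -0.1015, 0.0046, 7.0] x4
  -- [0.4297 0.2998 0.13  ] 79.8
```

Call:
jog_arm([
  [0.025,-0.025,0.001,2],
  [0.05,-0.055,0.002,4],
  [0.075,-0.08,0.004,6],
  [0.0918,-0.1015,0.0046,7],
  [0.0918,-0.1015,0.0046,7],
])

```text
time: 41.72
tool_pos: [0.4233, 0.3011, 0.124]
tool_rot: [-0.001, 0.766, 0.643, -0.002]
contact_force: [-0.1, 0.2, -0.3]
gripper_width: 1.001
```

Call:
jog_arm([
  [0,0,0,0],
  [0,0,0,0],
  [0,0,0,0],
  [0,0,0,0],
])

```text
time: 42.05
tool_pos: [0.4286, 0.2986, 0.1266]
tool_rot: [0.0, 0.768, 0.641, -0.0]
contact_force: [0.5, 0.4, -0.2]
gripper_width: 0.999
```

```bash
python3 b.py
python3 - <<'E'
from h import *
plan((.4297,.2998,.031,79.8))
E
```

```text
top [287.  45.] [944.5  14.1] [23.2 53.6] long 90.0
top [359. 127.] [ 740.2 -154.5] [28.6 48.3] long 167.4
top [288. 130.] [731.1  11.7] [22.7 43.9] long 103.7
top [209. 173.] [626.3 197.2] [26.4 42.8] long 90.1
top [205. 216.] [526.3 203.7] [27.8 45.1] long 85.8
scene [221. 260.] [629.7 190.6] [28.3 44.9] long 86.4
scene [497. 335.] [ 22.2 128.8] [30.5 45.2] long 27.3
scene [ 88. 404.] [693.  577.9] [23.9 44.5] long 179.5
t 42.15 at [0.4285 0.2987 0.1268] phi 79.7 w 0.998 F [ 0.5 -0.3 -0.4] j [ 27.  -6. 112.  -0.  74.  37.]
  [0.0013, 0.0010, 0.0958, -0.1] x3
  -- [0.4297 0.2998 0.031 ] 79.8
```

Call:
jog_arm([
  [0.0013,0.001,0.025,0],
  [0.0013,0.001,0.05,0],
  [0.0013,0.001,0.075,0],
  [0.0013,0.001,0.095,0],
  [0.0013,0.001,0.095,0],
])

```text
time: 42.57
tool_pos: [0.4261, 0.2983, 0.0272]
tool_rot: [-0.001, 0.768, 0.641, -0.004]
contact_force: [-0.3, -0.5, -1.4]
gripper_width: 0.997
```

Call:
jog_arm([
  [0,0,0,0],
  [0,0,0,0],
  [0,0,0,0],
  [0,0,0,0],
  [0,0,0,0],
], fingers=0)

```text
time: 42.98
tool_pos: [0.4305, 0.3013, 0.0342]
tool_rot: [0.0, 0.767, 0.641, 0.002]
contact_force: [-0.5, -0.2, 4.9]
gripper_width: 0.458
```

Call:
jog_arm([
  [0,0,-0.02,0],
  [0,0,-0.04,0],
  [0,0,-0.06,0],
  [0,0,-0.08,0],
  [0,0,-0.09,0],
])

```text
time: 43.4
tool_pos: [0.4303, 0.3011, 0.125]
tool_rot: [0.001, 0.767, 0.641, 0.002]
contact_force: [0.6, -0.0, -2.0]
gripper_width: 0.455
```

Run:
```python
from h import *
plan((.5277,.2715,.11,86.8))
```

```text
t 43.40 at [0.4303 0.3011 0.125 ] phi 79.8 w 0.455 F [ 0.6 -0.  -2. ] j [ 27.  -6. 111.  -0.  74.  37.]
  [-0.0119, 0.1011, 0.0150, -7.0] x3
  -- [0.5277 0.2715 0.11  ] 86.8
```

Call:
jog_arm([
  [-0.003,0.025,0,-2],
  [-0.006,0.05,0,-4],
  [-0.009,0.08,0.004,-6],
  [-0.0109,0.1011,0.015,-7],
  [-0.0109,0.1011,0.015,-7],
])

```text
time: 43.82
tool_pos: [0.5288, 0.2701, 0.105]
tool_rot: [0.0, 0.727, 0.686, -0.001]
contact_force: [-0.9, -0.5, -2.4]
gripper_width: 0.455
```

Call:
jog_arm([
  [0,0,0,0],
  [0,0,0,0],
  [0,0,0,0],
  [0,0,0,0],
  [0,0,0,0],
])

```text
time: 44.23
tool_pos: [0.5262, 0.2723, 0.1074]
tool_rot: [0.0, 0.726, 0.687, 0.0]
contact_force: [0.4, 0.3, -1.2]
gripper_width: 0.456
```

Run:
```python
from h import *
plan((.5277,.2725,.0485,86.8))
```

```text
t 44.23 at [0.5262 0.2723 0.1074] phi 86.8 w 0.456 F [ 0.4  0.3 -1.2] j [ 20.   5. 103.   0.  72.  23.]
  [0.0003, 0.0015, 0.0589, 0.0] x2
  -- [0.5277 0.2725 0.0485] 86.8
```

Call:
jog_arm([
  [0.0003,0.0015,0,0],
  [0.0003,0.0015,0.012,0],
  [0.0003,0.0015,0.024,0],
  [0.0003,0.0015,0.036,0],
  [0.0003,0.0015,0.045,0],
])

```text
time: 44.65
tool_pos: [0.5268, 0.2715, 0.0591]
tool_rot: [-0.001, 0.727, 0.687, -0.002]
contact_force: [0.2, -0.1, -1.7]
gripper_width: 0.458
```

Call:
jog_arm([
  [0,0,0.005,0],
  [0,0,0.01,0],
  [0,0,0.015,0],
  [0,0,0.017,0],
  [0,0,0.017,0],
])

```text
time: 45.07
tool_pos: [0.5283, 0.272, 0.0449]
tool_rot: [-0.0, 0.727, 0.687, -0.0]
contact_force: [-0.5, -0.5, -1.2]
gripper_width: 0.454
```

Call:
jog_arm([
  [0,0,0.001,0],
  [0,0,0.002,0],
  [0,0,0.003,0],
  [0,0,0.0035,0],
  [0,0,0.0035,0],
])

```text
time: 45.48
tool_pos: [0.5288, 0.2723, 0.0442]
tool_rot: [0.0, 0.727, 0.687, 0.0]
contact_force: [-5.7, -3.2, 10.7]
gripper_width: 0.456
```

Call:
jog_arm([
  [0,0,0,0],
  [0,0,0,0],
  [0,0,0,0],
  [0,0,0,0],
  [0,0,0,0],
], fingers=1)

```text
time: 45.9
tool_pos: [0.5281, 0.272, 0.0413]
tool_rot: [-0.0, 0.727, 0.687, -0.0]
contact_force: [-0.5, 0.3, -0.0]
gripper_width: 1.001
```

Call:
jog_arm([
  [0,0,-0.03,0],
  [0,0,-0.06,0],
  [0,0,-0.09,0],
  [0,0,-0.11,0],
  [0,0,-0.11,0],
])

```text
time: 46.32
tool_pos: [0.5314, 0.2733, 0.1577]
tool_rot: [0.002, 0.727, 0.687, 0.005]
contact_force: [1.8, 0.6, 1.5]
gripper_width: 0.998
```

```bash
python3 b.py | grep -v "944\|73[01]\|740"
python3 - <<'E'
from h import *
plan((.42,-.10,.15,90),(.4115,-.239,.10,102.2))
t=grab('top','t6.png')
cv2.imwrite('pics/t6c.png',cv2.convertScaleAbs(cv2.resize(t[245:290,350:440,::-1],(800,400),interpolation=cv2.INTER_CUBIC),alpha=1.5))
h=cv2.cvtColor(t,cv2.COLOR_RGB2HSV);b=(h[...,0]>95)&(h[...,0]<125)&(h[...,1]>110)
p=np.argwhere(b[240:300,340:400])+[240,340];print('stop',len(p),p.mean(0)[::-1])
E
```

```text
top [446. 114.] [ 776.5 -365.3] [23.8 44.1] long 177.7
top [209. 173.] [626.3 196.1] [26.4 45. ] long 90.1
scene [ 88. 404.] [693.1 577.8] [23.8 44.5] long 179.7
t 46.42 at [0.5286 0.2722 0.1521] phi 86.8 w 1.001 F [ 0.7  0.1 -0.3] j [ 20.   2. 101.   0.  77.  23.]
  [-0.1888, -0.0438, 0.0011, -1.6] x5
  [-0.1875, -0.0491, 0.0011, -1.6] x5
  -- [ 0.42 -0.1   0.15] 90
  [-0.1390, -0.0085, 0.0500, -12.2] x4
  -- [ 0.4115 -0.239   0.1   ] 102.2
stop 49 [362.81632653 271.87755102]
```

Call:
jog_arm([
  [-0.038,-0.009,0,0],
  [-0.076,-0.018,0,0],
  [-0.114,-0.026,0,-1],
  [-0.152,-0.035,0,-1.6],
  [-0.1888,-0.0438,0,-1.6],
])

```text
time: 46.88
tool_pos: [0.4715, 0.0845, 0.1486]
tool_rot: [-0.001, 0.717, 0.697, -0.002]
contact_force: [-0.3, -0.2, 0.7]
gripper_width: 1.0
```

Call:
jog_arm([
  [-0.038,-0.01,0,0],
  [-0.076,-0.02,0,0],
  [-0.114,-0.03,0,-1],
  [-0.152,-0.04,0,-1.6],
  [-0.1875,-0.0491,0,-1.6],
])

```text
time: 47.3
tool_pos: [0.4172, -0.1012, 0.149]
tool_rot: [-0.002, 0.707, 0.707, -0.001]
contact_force: [2.5, -0.7, 0.2]
gripper_width: 0.998
```

Call:
jog_arm([
  [-0.035,-0.002,0.01,-3],
  [-0.07,-0.004,0.02,-6],
  [-0.1,-0.006,0.035,-9],
  [-0.13,-0.0085,0.05,-12.2],
  [-0.139,-0.0085,0.05,-12.2],
])

```text
time: 47.72
tool_pos: [0.4074, -0.2401, 0.0961]
tool_rot: [-0.004, 0.629, 0.777, -0.0]
contact_force: [0.5, 1.0, -0.6]
gripper_width: 0.999
```

Call:
jog_arm([
  [0,0,0,0],
  [0,0,0,0],
  [0,0,0,0],
  [0,0,0,0],
  [0,0,0,0],
])

```text
time: 48.13
tool_pos: [0.4114, -0.2381, 0.1019]
tool_rot: [0.0, 0.627, 0.779, 0.0]
contact_force: [-0.6, 0.1, 0.2]
gripper_width: 1.001
```

```bash
python3 b.py|grep -v "944\|73[01]\|740"
python3 - <<'E'
from h import *
plan((.4115,-.239,.02,102.2),(.4115,-.239,.005,102.2))
t=grab('top','t7.png')
h=cv2.cvtColor(t,cv2.COLOR_RGB2HSV);b=(h[...,0]>95)&(h[...,0]<125)&(h[...,1]>110)
p=np.argwhere(b[240:300,340:400])+[240,340];print('stop',len(p),p.mean(0)[::-1])
s=grab('scene','s10.png')
E
```

```text
top [209. 173.] [626.3 197.2] [26.4 42.8] long 90.1
top [176. 214.] [530.2 272.7] [28.1 44.7] long 90.1
top [205. 216.] [526.3 203.6] [27.8 45.3] long 85.9
top [349. 343.] [ 244.6 -123.7] [34.9 53.6] long 90.3
scene [242. 161.] [ 741.6 -126.8] [34.  41.2] long 118.2
scene [221. 260.] [629.9 190.6] [27.9 44.9] long 86.4
scene [258. 277.] [529.4 197.4] [27.6 45.1] long 86.4
scene [243. 301.] [533. 266.] [27.6 44.6] long 86.4
t 48.23 at [ 0.4114 -0.2384  0.1019] phi 102.3 w 0.998 F [-0.5 -0.3  0.9] j [-39. -11. 119.   0.  72. -51.]
  [-0.0006, 0.0000, 0.0819, 0.1] x3
  -- [ 0.4115 -0.239   0.02  ] 102.2
  [0.0000, 0.0000, 0.0150, -0.0] x1
  -- [ 0.4115 -0.239   0.005 ] 102.2
stop 49 [362.81632653 271.87755102]
```

Call:
jog_arm([
  [-0.0006,0,0.02,0],
  [-0.0006,0,0.04,0],
  [-0.0006,0,0.06,0],
  [-0.0006,0,0.075,0],
  [-0.0006,0,0.08,0],
])

```text
time: 48.75
tool_pos: [0.4095, -0.2382, 0.0189]
tool_rot: [-0.002, 0.628, 0.778, 0.0]
contact_force: [-0.8, 0.4, 0.1]
gripper_width: 0.998
```

Call:
jog_arm([
  [0,0,0.004,0],
  [0,0,0.008,0],
  [0,0,0.011,0],
  [0,0,0.013,0],
  [0,0,0.013,0],
])

```text
time: 49.17
tool_pos: [0.4113, -0.2398, 0.0087]
tool_rot: [0.0, 0.628, 0.778, -0.0]
contact_force: [-0.1, -0.4, 0.7]
gripper_width: 1.0
```

Call:
jog_arm([
  [0,0,0,0],
  [0,0,0,0],
  [0,0,0,0],
  [0,0,0,0],
])

```text
time: 49.5
tool_pos: [0.4112, -0.2398, 0.0087]
tool_rot: [0.0, 0.628, 0.778, 0.0]
contact_force: [-0.9, 0.1, 0.5]
gripper_width: 1.005
```

Call:
jog_arm([
  [0,0,0.002,0],
  [0,0,0.004,0],
  [0,0,0.004,0],
])

```text
time: 49.75
tool_pos: [0.4107, -0.2394, 0.0039]
tool_rot: [-0.0, 0.628, 0.778, 0.0]
contact_force: [0.4, 0.5, -0.2]
gripper_width: 1.0
```

Call:
jog_arm([
  [0,0,0,0],
  [0,0,0,0],
  [0,0,0,0],
  [0,0,0,0],
  [0,0,0,0],
], fingers=0)

```text
time: 50.17
tool_pos: [0.4111, -0.2397, 0.0045]
tool_rot: [0.0, 0.628, 0.778, 0.0]
contact_force: [0.5, 0.9, 0.7]
gripper_width: 0.297
```

Call:
jog_arm([
  [0,0,0,0],
  [0,0,0,0],
  [0,0,0,0],
])

```text
time: 50.42
tool_pos: [0.4113, -0.2398, 0.0048]
tool_rot: [0.0, 0.628, 0.778, -0.0]
contact_force: [0.7, -0.2, 1.9]
gripper_width: 0.138
```

Call:
jog_arm([
  [0,0,-0.03,0],
  [0,0,-0.06,0],
  [0,0,-0.09,0],
  [0,0,-0.12,0],
  [0,0,-0.14,0],
])

```text
time: 50.83
tool_pos: [0.4117, -0.2402, 0.1473]
tool_rot: [0.002, 0.628, 0.778, -0.0]
contact_force: [1.1, -0.6, -0.7]
gripper_width: 0.14
```

Call:
jog_arm([
  [0,0,0,0],
  [0,0,0,0],
  [0,0,0,0],
])

```text
time: 51.08
tool_pos: [0.4102, -0.239, 0.1427]
tool_rot: [-0.001, 0.628, 0.778, 0.0]
contact_force: [0.1, -0.3, -1.1]
gripper_width: 0.142
```

Run:
```python
from h import *
plan((.669,-.203,.14,83.65))
s=grab('scene','s11.png');t=grab('top','t8.png')
cv2.imwrite('pics/s11c.png',np.hstack([cv2.resize(s[80:230,290:440,::-1],(400,400),interpolation=cv2.INTER_CUBIC),cv2.convertScaleAbs(cv2.resize(t[200:300,340:440,::-1],(400,400),interpolation=cv2.INTER_CUBIC),alpha=1.5)]))
```

```text
t 51.08 at [ 0.4102 -0.239   0.1427] phi 102.2 w 0.142 F [ 0.1 -0.3 -1.1] j [-39. -14. 117.  -0.  77. -51.]
  [-0.0097, 0.1303, 0.0013, 9.3] x4
  [0.0114, 0.1302, 0.0013, 9.3] x4
  -- [ 0.669 -0.203  0.14 ] 83.65
```

View pics/s11c.png

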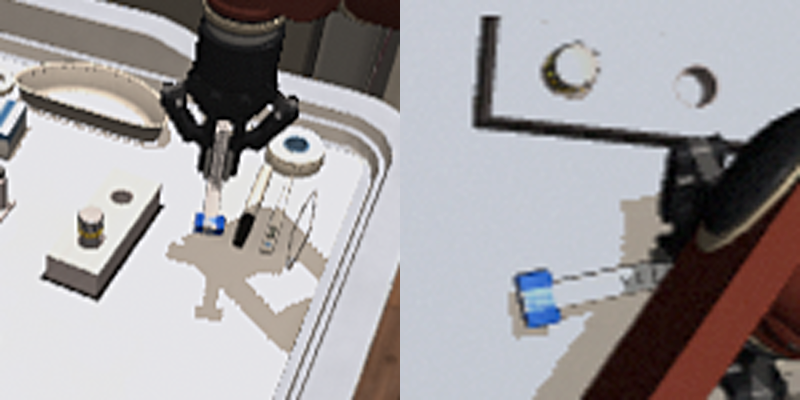

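The gauge is held level at its middle. Moving to the rest.

Call:
jog_arm([
  [-0.002,0.03,0,2],
  [-0.004,0.06,0,4],
  [-0.007,0.095,0,7],
  [-0.0097,0.1303,0,9.3],
  [-0.0097,0.1303,0,9.3],
])

```text
time: 51.6
tool_pos: [0.5439, -0.2203, 0.1417]
tool_rot: [-0.001, 0.689, 0.725, 0.001]
contact_force: [-1.1, 0.4, -1.1]
gripper_width: 0.137
```

Call:
jog_arm([
  [0.003,0.035,0,2],
  [0.006,0.07,0,4],
  [0.009,0.1,0,7],
  [0.0114,0.12,0,9.3],
  [0.0114,0.1302,0,9.3],
])

```text
time: 52.02
tool_pos: [0.671, -0.2025, 0.1417]
tool_rot: [-0.002, 0.746, 0.666, -0.0]
contact_force: [0.0, 0.3, -1.3]
gripper_width: 0.138
```

Call:
jog_arm([
  [0,0,0.01,0],
  [0,0,0.02,0],
  [0,0,0.03,0],
  [0,0,0.04,0],
  [0,0,0.04,0],
])

```text
time: 52.43
tool_pos: [0.6668, -0.203, 0.0998]
tool_rot: [-0.003, 0.746, 0.666, -0.002]
contact_force: [-0.9, 0.8, -1.8]
gripper_width: 0.141
```

Call:
jog_arm([
  [0,0,0,0],
  [0,0,0,0],
  [0,0,0,0],
  [0,0,0,0],
  [0,0,0,0],
])

```text
time: 52.85
tool_pos: [0.6703, -0.2039, 0.1054]
tool_rot: [0.001, 0.746, 0.666, 0.0]
contact_force: [1.1, 0.2, -1.0]
gripper_width: 0.136
```

Run:
```python
from h import *
plan((.669,-.203,.060,83.65))
s=grab('scene','s12.png')
```

```text
t 52.85 at [ 0.6703 -0.2039  0.1054] phi 83.6 w 0.136 F [ 1.1  0.2 -1. ] j [-23.  18.  87.   0.  74. -17.]
  [0.0007, -0.0014, 0.0454, -0.1] x2
  -- [ 0.669 -0.203  0.06 ] 83.65
```

Call:
jog_arm([
  [0.0007,-0.001,0.008,0],
  [0.0007,-0.001,0.016,0],
  [0.0007,-0.001,0.024,0],
  [0.0007,-0.001,0.032,0],
  [0.0007,-0.001,0.036,0],
])

```text
time: 53.32
tool_pos: [0.6678, -0.2024, 0.0658]
tool_rot: [-0.001, 0.746, 0.666, -0.001]
contact_force: [-0.2, -0.1, -1.1]
gripper_width: 0.136
```

Call:
jog_arm([
  [0,0,0.003,0],
  [0,0,0.006,0],
  [0,0,0.009,0],
  [0,0,0.01,0],
  [0,0,0.01,0],
])

```text
time: 53.73
tool_pos: [0.669, -0.2029, 0.0583]
tool_rot: [-0.0, 0.746, 0.666, -0.0]
contact_force: [0.3, -0.5, -0.3]
gripper_width: 0.139
```

Call:
jog_arm([
  [0,0,0.001,0],
  [0,0,0.002,0],
  [0,0,0.003,0],
  [0,0,0.003,0],
  [0,0,0.003,0],
])

```text
time: 54.15
tool_pos: [0.6694, -0.2031, 0.0568]
tool_rot: [0.0, 0.746, 0.666, 0.0]
contact_force: [-2.4, 1.1, 5.9]
gripper_width: 0.143
```

Call:
jog_arm([
  [0,0,0,0],
  [0,0,0,0],
  [0,0,0,0],
  [0,0,0,0],
  [0,0,0,0],
], fingers=0.6)

```text
time: 54.57
tool_pos: [0.6689, -0.2028, 0.0551]
tool_rot: [-0.0, 0.746, 0.666, -0.0]
contact_force: [-0.2, -0.8, 0.6]
gripper_width: 0.603
```

Call:
jog_arm([
  [0,0,-0.03,0],
  [0,0,-0.06,0],
  [0,0,-0.1,0],
  [0,0,-0.14,0],
  [0,0,-0.16,0],
])

```text
time: 54.98
tool_pos: [0.6709, -0.2036, 0.2221]
tool_rot: [0.004, 0.746, 0.666, 0.002]
contact_force: [1.2, 0.4, 1.0]
gripper_width: 0.601
```

Call:
jog_arm([
  [0,-0.04,0,0],
  [0,-0.08,0,0],
  [0,-0.12,0,0],
  [0,-0.16,0,0],
  [0,-0.2,0,0],
])

```text
time: 55.4
tool_pos: [0.4685, -0.1801, 0.215]
tool_rot: [-0.0, 0.745, 0.667, -0.0]
contact_force: [-0.6, -0.1, 0.6]
gripper_width: 0.602
```

Call:
jog_arm([
  [-0.04,0,0,0],
  [-0.08,0,0,0],
  [-0.12,0,0,0],
  [-0.16,0,0,0],
  [-0.18,0,0,0],
])

```text
time: 55.82
tool_pos: [0.449, -0.3631, 0.2157]
tool_rot: [0.001, 0.746, 0.665, -0.001]
contact_force: [0.3, -1.0, 0.3]
gripper_width: 0.601
```

Call:
jog_arm([
  [0,0,0,0],
  [0,0,0,0],
  [0,0,0,0],
])

```text
time: 56.07
tool_pos: [0.4502, -0.3587, 0.2152]
tool_rot: [-0.0, 0.746, 0.666, 0.0]
contact_force: [-0.7, 0.3, -1.0]
gripper_width: 0.6
```

```bash
python3 b.py|grep -v "944\|73[01]\|740"
python3 - <<'E'
from h import *
plan()
s=grab('scene','s13.png');t=grab('top','t9.png')
a=cv2.resize(s[100:340,180:400,::-1],(400,436),interpolation=cv2.INTER_CUBIC);b=cv2.convertScaleAbs(cv2.resize(t[120:250,150:430,::-1],(400,186)),alpha=1.5);c=cv2.convertScaleAbs(cv2.resize(t[135:185,270:410,::-1],(400,143),interpolation=cv2.INTER_CUBIC),alpha=1.5)
o=np.zeros((436,800,3),np.uint8);o[:,:400]=a;o[:186,400:]=b;o[190:333,400:]=c;cv2.imwrite('pics/fin.png',o)
h=cv2.cvtColor(t,cv2.COLOR_RGB2HSV);m=(h[...,0]>95)&(h[...,0]<125)&(h[...,1]>110)
p=np.argwhere(m[130:200,330:420])+[130,330];u,v=p.mean(0)[::-1];w=onz('top',u,v,.064);print('stop',len(p),w,'rel rest',w[:2]-[.669,-.203])
x=t[...,::-1].astype(int);d=x[...,2]-np.maximum(x[...,0],x[...,1]);p=np.argwhere(d[150:185,285:312]>25)+[150,285];print('mark',p[:,::-1].tolist())
E
```

```text
top [209. 173.] [626.3 197.2] [26.4 42.8] long 90.1
top [175. 214.] [529.8 273. ] [27.4 43.4] long 85.7
top [205. 216.] [526.3 204.3] [27.5 43.9] long 86.1
scene [221. 260.] [629.9 190.7] [27.9 44.6] long 86.4
scene [258. 277.] [529.4 197.5] [27.6 44.9] long 86.4
scene [243. 301.] [533. 266.] [27.6 44.6] long 86.4
t 56.17 at [ 0.4504 -0.3582  0.2153] phi 83.7 w 0.597 F [ 0.2  1.4 -0.1] j [-46.  -3. 100.   0.  83. -40.]
stop 52 [ 0.67541436 -0.13115337  0.064     ] rel rest [0.00641436 0.07184663]
mark [[306, 167], [307, 167], [306, 168], [307, 168]]
```

View pics/fin.png

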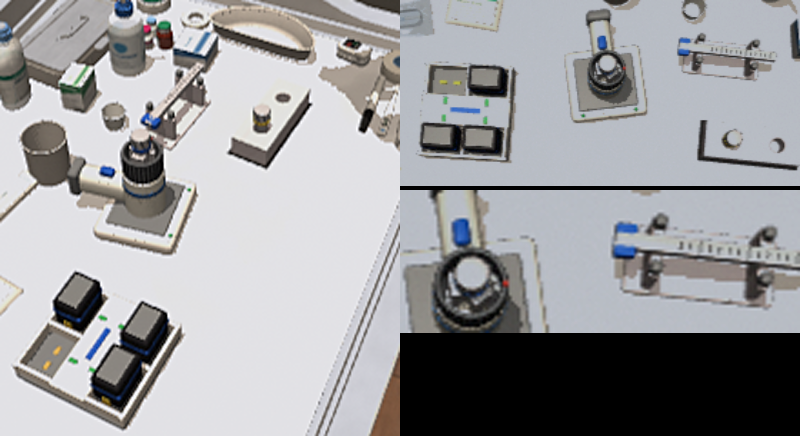

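```bash
python3 -c "
from h import *
print(manip.job_done())"
```

```text
the job is handed in; nothing more can be done
None
```

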